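# Load a specimen carrier under the sprung hold-down of a microscope stage

### The job

Take the specimen carrier with the bevelled nose, slide it nose first up the channel of the loading stage so that it lifts the sprung hold-down roller and goes in beneath it, and push it gently fully home until its nose bears on the brass backstop, then let go so that the roller holds it down. The backstop is only lightly clamped and set by hand, so feel for it and do not shove it out of its place; do not press the carrier hard, and leave the other things on the bench where they are.

Things in the scene. Friction and masses are not known exactly. Their poses are not given: they have to be found in the camera images.
- carrier_handle (a point): Middle of the specimen carrier's handle: an upright aluminium tab 30 mm long (x), 14 wide (y), 34 tall on the carrier's top. This point is 37 mm above the carrier's underside (the tab runs from 20 to 54 mm up), 50 mm behind the carrier's middle and 125 mm behind the tip of its nose. x points to the nose, z up.
- carrier: The same carrier: bare aluminium block 150 mm long (x), 50 wide (y), 20 tall, about 0.3 kg, a dark round disc 26 mm across let into its top. Origin at the centre of its underside, 75 mm behind the tip of the nose; x to the nose. At the nose the top slopes down over the last 30 mm to a blunt edge 4 mm tall.
- stage: Loading stage, fixed: dark steel base plate 320 mm long (x from -200 to +120), 120 wide, its top (on which the carrier slides) 12 mm above the bench. x is the way the carrier is pushed in; origin at bench level on the channel's centre line, below the resting roller. Delicate: press on it with no more than some 50 N.
- channel_mouth (a point): On the plate's top, on the channel's centre line at the stage's x = -57, axes as the stage. Here the two aluminium guide rails (10 mm tall) begin, about 65 mm apart; they narrow to 53.6 mm at x = -20 and run on so to x = +95. From here back to x = -200 the plate is free.
- stop_slot (a point): Point fixed to the stage, on the plate's top at its x = +57: middle of the slot in which the brass backstop (44 mm wide, 14 tall, across the channel) is set. The backstop's front face lies anywhere from 12 mm before to 12 mm beyond this point and is not measured. It holds still under 18 N of push and slides back under more.
- roller_rest (a point): Centre of the hold-down's roller as it rests: fixed to the stage at x = 0, y = 0, 26 mm above the bench. The black roller, 16 mm across and 24 wide, turns freely and hangs 6 mm above the plate's top, on a steel arm that reaches on 102 mm to a pivot 57 mm above the bench, between two cheeks 64 mm tall.
- holddown (a joint): Angle of the sprung hold-down arm (rad): 0 = resting, grows as the roller is lifted; about 0.13 with the roller on the flat top of the carrier. The spring presses the roller down with about 3 N at rest and 5 to 6 N on the carrier; with it up there the carrier slides under a push of about 5 N.
- blank_centre (a point): Bystander: a blank block of the same metal, 90 mm long, 50 wide, 20 tall, square ended with a round post 16 mm across and 30 tall on it; the point is its centre. Not the carrier; leave it.
- jar: Bystander: amber jar 48 mm across, 70 tall; origin at its underside.
- dish: Bystander: white dish 60 mm across, 18 tall; origin at its underside.
- driver: Bystander: screwdriver 150 mm long lying along its x; origin near its middle.
- weight: Bystander: steel weight 40 mm across, 30 tall; origin at its underside.
Mind the look-alikes: they are no part of the job. Leave any purple look-alike of the carrier alone.

How it is judged:
By the outcome, as a careful person would: the job done as asked, in the order asked, and still so for the second after the job is handed in, with the robot touching nothing.
It also fails if it takes over 67 s, if anything falls off the work surface, if the arm or the gripper's body presses on something with over 40 N, if the wrist force passes 120 N, or if a joint passes its speed limit or range.

### The arm

A 6-joint arm with a two-finger parallel gripper is mounted at the origin on the work surface. World frame = base frame: x ahead of the robot, y to its left, z up, the work surface at z = 0. Lengths are in m, angles in rad, forces in N, time in s.
With the tool pointing down it reaches from about 0.375 to 0.925 m from the base axis. Payload 5.7 kg.
Tool frame: the origin (TCP) lies at the very end of the fingers, on their centre line; the grasp point (between the pads) lies 19 mm behind it (env.grip_depth is the z of the grasp point in the tool frame, in m); z points along the fingers, y is the direction in which the jaws open and shut (so a half turn about z gives the same grasp; the last joint's range is limited). The gripper opens to 88 mm and grips with 3 to 60 N. Pads are 20 mm wide; open, the fingers measure 115 mm over their backs; the gripper's body (75 mm by 178 mm) begins 61 mm behind the grasp point.
Start: joints at [-1.434, 0.359, 1.51, -0, 1.272, -0.115], TCP at [0.149, -0.581, 0.19] pointing down, gripper open.
Joint ranges: [-2.97, 2.97], [-1.01, 2.36], [0.21, 2.38], [-0.96, 4.11], [0.2, 2.71], [-2.98, 2.98]. Speed limits (rad/s): [2.39, 2.39, 3.14, 3.14, 3.14, 3.14].

### API

Orientations are given as a unit quaternion [x, y, z, w].
In Python, from rig import env gives the robot as it stands.
- The arm moves only by the tool apply_moves, never from a script. Its argument "moves" is a list of rows, each an object of numbers: "x", "y", "z": the shift along the tool's x, y, z as a fraction of full scale; "ax", "ay", "az": the turn, a rotation vector about the tool's x, y, z as a fraction of full scale; "hand": the opening, from 0 (shut) to 1 (fully open). In form: [{"x": .., "y": .., "z": .., "ax": .., "ay": .., "az": .., "hand": ..}, ...]. A call has 1 to 5 rows; each row shifts and turns the pose as measured when the row begins, along the tool's axes as they then stand; what a row does not reach is not made up. Full scale, the value 1, is 30 cm for a shift and 120 degrees for a turn. A row lasts 1/10 s, in which the tool goes at most 50 mm and 8.59 degrees, less where a joint would pass 70% of its speed; a pose out of reach is approached as far as the arm can. A call with a number of a shift or a turn outside -1 to 1 is refused whole. A call with a gripper value outside its range is refused whole. The fingers move at their own pace and stop on an object; "squeeze" is the grip in N (left out, the last holds). Time passes only in rows, so rows that do not move let the fingers close. It gives the time, the measured TCP pose, the force and the opening at its end, in the units of the state.
- env.get_obs(): the state, without advancing time (a new reading comes with each control period).
- env.camera(name): name is "scene" or "side" or "wrist"; returns the picture (384x512x3 uint8, red, green, blue); there is no depth.
- env.camera_model(name): a dict with "intrinsics" (3x3 intrinsics, pixels), "pose" (4x4, takes a point from camera to world coordinates). Camera axes: x right, y down, z forward; pixel columns grow to the right and rows downward; lengths in m; the calibration is good to about 2 mm. A picture is of the moment at which its call begins: read the wrist's pose just before it. camera_model takes no time and is no camera call; for the wrist camera it gives the pose at the moment of the call.
- env.finish_job(): hands the job in, once; it reports no verdict.
Trained networks look in the newest picture that a camera, given by its name, has taken for a name from the list of things; names that differ only in an ending like _2 or _b are one class to them, and where a whole thing is asked for, a point or a joint stands for the part that bears it (a point fixed in the world has none). Each returns a list of dicts, best first, with "confidence" (0 to 1); they miss things now and then, are a little off and sometimes report something else, mostly with a low value. They report only what shows in the picture. A call takes as long as a camera call. They do not tell look-alikes from the thing itself.
- env.spot_in(thing, camera): "centre" ([x, y, z] in m, in the coordinates of the camera as it stood for that picture, good to about 4 mm: the middle of the surface that is visible of it).
- env.cut_out(thing, camera): "pixels" (384x512 bool, what is visible of it).
The state is a dict: "time_s": time; "q": joint angles; "qd": joint speeds; "tau": joint torques, N m; "eef_pos": TCP position; "ee_rot": TCP orientation; "ft_force": force on the tool from outside, world axes, zero at the start; "ft_torque": the same for the moment, N m; "opening": finger opening in m.
Only numpy, scipy, OpenCV 4.12 (cv2) and the standard library are available. Lean on these libraries where they do the work, as an engineer would, in place of code of your own. Each camera call takes 0.05 s, during which the arm holds its last target.

## Working session

There is one attempt and no reset: what is moved stays moved. The work goes in short steps, Python scripts to look and compute and a tool call to move; the robot and the scene stay as the last step left them, time stands still between calls to the robot, and variables do not carry over. Pictures are saved under pics/ and viewed, and the job is handed in when it is done.

Besides the shell and the picture viewer there is one more tool, called after "Call:" as name(argument=value, ...) on one line, values as JSON. apply_moves: Moves the arm, as the interface text tells. Its arguments: {"type":"object","properties":{"moves":{"type":"array"},"squeeze":{"type":"number"}},"required":["moves"]}

```bash
ls; mkdir -p pics; python3 - <<'E'
from rig import env
import cv2
o=env.get_obs();print({k:(v if not hasattr(v,'round') else v) for k,v in o.items()})
for c in ["scene","side","wrist"]:
    im=env.camera(c);cv2.imwrite(f"pics/a_{c}.png",im[:,:,::-1])
    m=env.camera_model(c);print(c,m)
    for t in ["carrier","carrier_handle","stage","channel_mouth","stop_slot","roller_rest","blank_centre"]:
        if c=="wrist" and t!="carrier": continue
        r=env.spot_in(t,c)
        import numpy as np
        for d in r[:3]:
            p=np.array(m["pose"])@np.r_[d["centre"],1]
            print(c,t,round(d["confidence"],2),p[:3].round(4))
E
```

```text
pics
{'time_s': 0.0, 'q': array([-1.43412418e+00,  3.59505557e-01,  1.51144150e+00, -6.49957937e-06,
        1.27247754e+00, -1.15111958e-01]), 'qd': array([-0.00154121,  0.00116925,  0.00074097, -0.00144652, -0.00125535,
       -0.00152256]), 'tau': array([-6.78239921e-04, -5.15387177e+01, -2.70729589e+01,  6.73750928e-02,
        3.50527908e-02, -1.64106546e-04]), 'eef_pos': array([ 0.14935928, -0.58033591,  0.18880586]), 'ee_rot': array([ 9.92085520e-01,  1.25560674e-01, -1.29792539e-05, -9.15883838e-04]), 'ft_force': array([-0.75047704,  0.47656423, -0.44048526]), 'ft_torque': array([-0.029373  , -0.07411918,  0.0447356 ]), 'opening': 0.0874041836722156}
scene {'intrinsics': array([[420.09244865,   0.        , 256.94068584],
       [  0.        , 420.09244865, 184.07127331],
       [  0.        ,   0.        ,   1.        ]]), 'pose': array([[ 0.7638216 ,  0.54607407, -0.34406349,  0.92376362],
       [ 0.64525346, -0.65844536,  0.38742442, -0.40776443],
       [-0.01498458, -0.51793129, -0.85529097,  1.02598241],
       [ 0.        ,  0.        ,  0.        ,  1.        ]])}
sce
[... 1164 characters left out ...]
arrier_handle 0.85 [0.7378 0.4011 0.026 ]
side stage 0.78 [ 0.6319 -0.1558  0.0176]
side channel_mouth 0.64 [ 0.6301 -0.1594  0.0141]
side stop_slot 0.9 [ 0.6316 -0.1614  0.0189]
side roller_rest 0.98 [ 0.6315 -0.1594  0.0116]
side roller_rest 0.4 [0.6305 0.2726 0.0174]
wrist {'intrinsics': array([[276.66814392,   0.        , 254.75778085],
       [  0.        , 276.66814392, 189.77806183],
       [  0.        ,   0.        ,   1.        ]]), 'pose': array([[ 0.24918997, -0.92355494, -0.2914629 ,  0.2294201 ],
       [-0.96845381, -0.23802591, -0.0737623 , -0.56094498],
       [-0.00125219,  0.30064919, -0.95373398,  0.38501952],
       [ 0.        ,  0.        ,  0.        ,  1.        ]])}
```

View pics/a_scene.png

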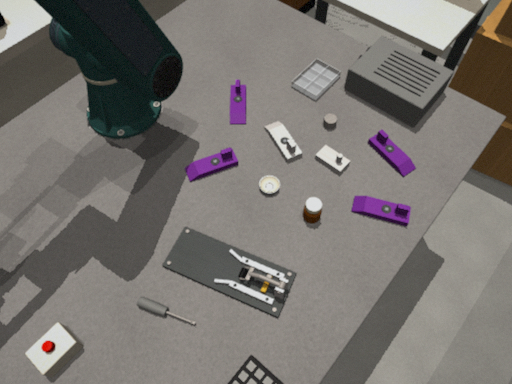

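View pics/a_side.png

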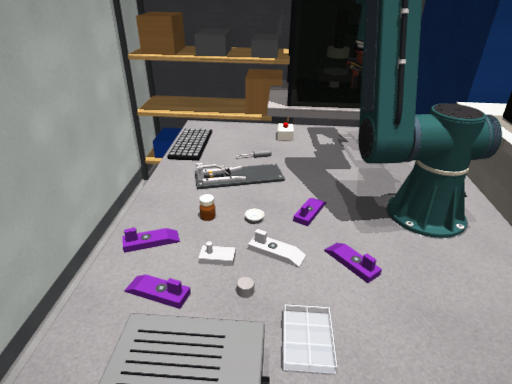

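View pics/a_wrist.png

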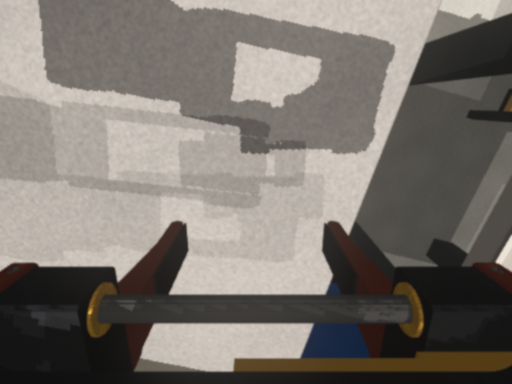

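The bare aluminium carrier is at scene (283,140), with its handle near (291,147) and its nose near (270,125). The stage is at scene (230,270). The mouth opens to the left and the roller is near (245,273). I'll enlarge both regions to measure them.

```bash
python3 - <<'E'
import cv2
a=cv2.imread('pics/a_scene.png');b=cv2.imread('pics/a_side.png')
def s(im,x0,y0,x1,y1,n):
    c=im[y0:y1,x0:x1]; f=min(800/(x1-x0),600/(y1-y0)); cv2.imwrite(n,cv2.resize(c,None,fx=f,fy=f,interpolation=cv2.INTER_CUBIC)[:600,:800]); print(n,f)
s(a,155,220,305,320,'pics/z1.png')
s(a,240,100,340,175,'pics/z2.png')
s(b,185,155,295,195,'pics/z3.png')
s(b,230,215,320,275,'pics/z4.png')
E
```

```text
pics/z1.png 5.333333333333333
pics/z2.png 8.0
pics/z3.png 7.2727272727272725
pics/z4.png 8.88888888888889
```

View pics/z1.png

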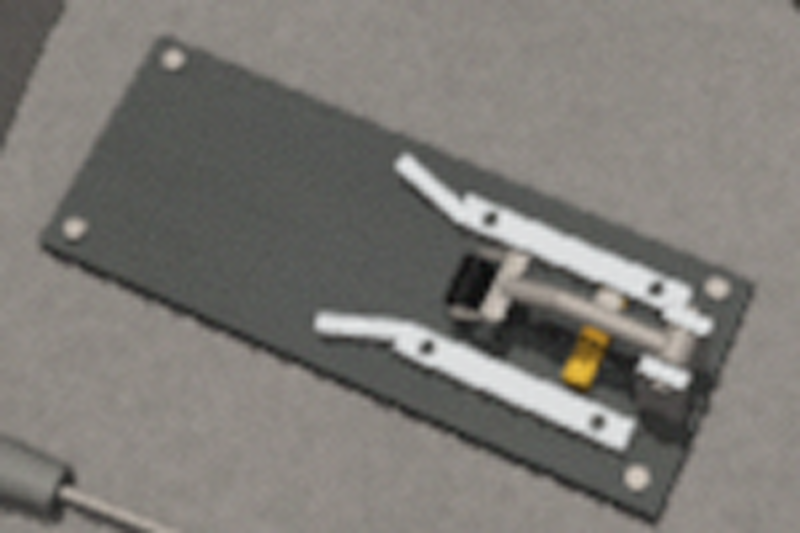

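View pics/z2.png

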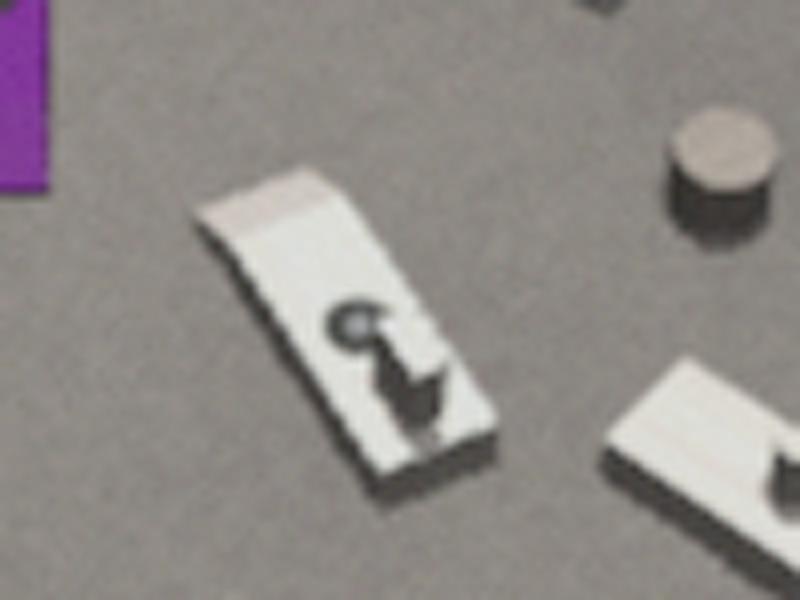

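View pics/z3.png

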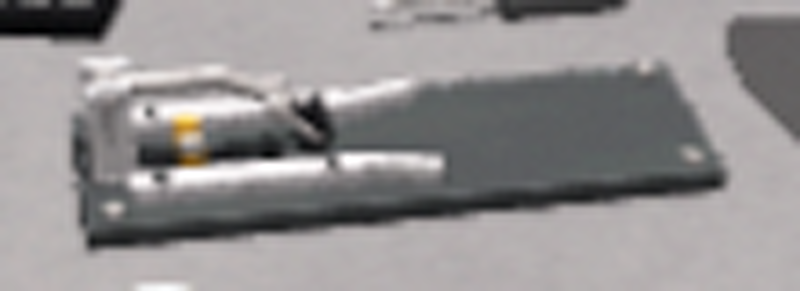

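View pics/z4.png

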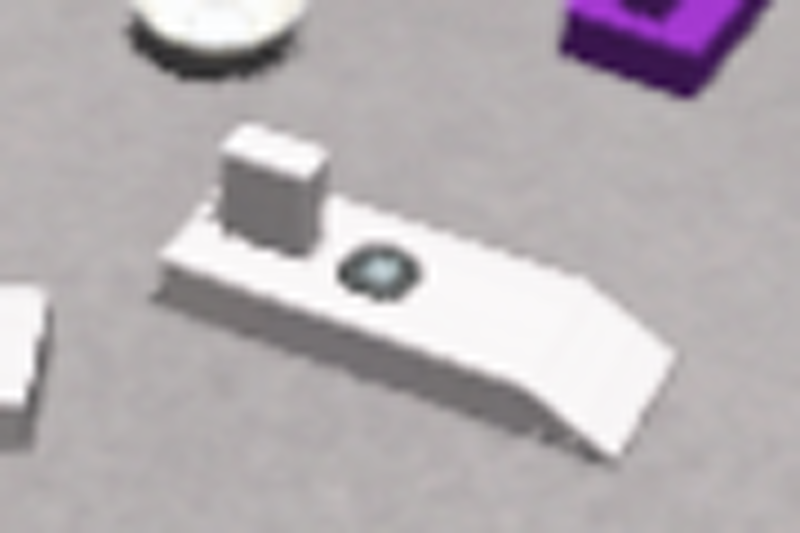

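```bash
cat > h.py <<'E'
import numpy as np
from rig import env
from scipy.optimize import least_squares
from scipy.spatial.transform import Rotation as R
def proj(m,P):
    T=np.array(m["pose"]);K=np.array(m["intrinsics"])
    c=(np.asarray(P)-T[:3,3])@T[:3,:3]; u=c@K.T
    return u[:,:2]/u[:,2:]
def place(p,L,z0=0):
    c,s=np.cos(p[2]),np.sin(p[2]); L=np.asarray(L,float)/1000
    return np.c_[p[0]+c*L[:,0]-s*L[:,1],p[1]+s*L[:,0]+c*L[:,1],L[:,2]+z0]
def fit(obs,p0,z0=0,rep=True):
    # obs: list of (cam, local pts mm, pix)
    ms=[o[0] if isinstance(o[0],dict) else env.camera_model(o[0]) for o in obs]
    f=lambda p:np.concatenate([(proj(m,place(p,o[1],z0))-np.array(o[2])).ravel() for m,o in zip(ms,obs)])
    r=least_squares(f,p0,loss='soft_l1',f_scale=1.0)
    if rep: print("pose",r.x.round(4),np.degrees(r.x[2]).round(2)); print(f(r.x).reshape(-1,2).round(1).tolist())
    return r.x
def un(pts,x0,y0,f): return (np.array(pts)+.5)/f-.5+[x0,y0]
E
python3 - <<'E'
from h import *
S=[("scene",[(-200,60,12),(-200,-60,12),(120,60,12),(120,-60,12)],un([(160,37),(42,242),(755,285),(657,515)],155,220,5.3333)),
("side",[(120,60,12),(-200,60,12),(-200,-60,12)],un([(85,230),(725,172),(655,62)],185,155,7.2727))]
for s in (S,S[:1],S[1:]): fit(s,[.62,-.17,0.2])
C=[("scene",[(75,25,4),(75,-25,4),(45,25,20),(45,-25,20),(-75,25,20),(-75,-25,20),(-75,25,0),(-75,-25,0)],un([(195,212),(308,165),(240,238),(340,188),(378,475),(497,425),(390,510),(497,460)],240,100,8)),
("side",[(75,25,4),(75,-25,4),(45,25,20),(45,-25,20),(-75,-25,20),(-35,-7,54),(-65,-7,54),(-35,7,54),(-65,7,54)],un([(677,352),(615,455),(590,278),(515,382),(160,260),(310,180),(225,145),(328,155),(245,122)],230,215,8.8889))]
for s in (C,C[:1],C[1:]): fit(s,[.5,.2,2.9])
E
```

```text
pose [ 0.6605 -0.1733  0.2817] 16.14
[[0.1, -0.6], [-0.9, 0.2], [0.5, -0.6], [0.5, 1.1], [-0.1, 0.0], [0.1, -0.4], [1.3, -0.1]]
pose [ 0.6601 -0.1734  0.2808] 16.09
[[0.0, -0.7], [-1.0, 0.1], [0.4, -0.6], [0.3, 1.0]]
pose [ 0.6615 -0.1715  0.2934] 16.81
[[-0.3, 0.5], [-0.2, -0.5], [0.7, -0.1]]
pose [0.4716 0.2225 2.7329] 156.59
[[-0.3, -0.0], [-0.1, 0.1], [-1.4, 0.2], [0.6, 0.6], [0.2, -0.4], [0.4, -0.5], [-1.6, -0.9], [-0.1, -1.0], [-0.4, 0.3], [-0.3, 0.2], [-0.5, 0.6], [0.7, 0.0], [0.3, -0.5], [-0.3, -0.5], [-0.6, 0.1], [-0.0, -0.6], [-0.5, -0.1]]
pose [0.4726 0.2223 2.7268] 156.24
[[0.1, 0.1], [0.2, 0.3], [-1.2, 0.4], [0.9, 0.9], [0.3, -0.1], [0.5, -0.2], [-1.5, -0.6], [-0.0, -0.6]]
pose [0.4711 0.2227 2.7412] 157.06
[[-0.2, 0.2], [0.1, 0.1], [-0.3, 0.5], [1.1, 0.0], [0.4, -0.3], [-0.1, -0.4], [-0.5, 0.2], [0.1, -0.5], [-0.4, 0.0]]
```

```bash
cat > pl.py <<'E'
import sys,json
from h import *
def state():
    o=env.get_obs(); r=R.from_quat(o["ee_rot"]).as_matrix()
    return o,np.array(o["eef_pos"]),np.arctan2(r[1,0],r[0,0]),r
def rows(target,yaw,n,polar=False,hand=None,k=5,vmax=.047,wmax=8.2):
    """n rows (or auto) to target; print first k"""
    o,p,y,r=state(); t=np.array(target,float)
    dy=(yaw-y+np.pi)%(2*np.pi)-np.pi
    # path
    def pos(s):
        if not polar: return p+(t-p)*s
        a0,a1=np.arctan2(p[1],p[0]),np.arctan2(t[1],t[0]); r0,r1=np.hypot(*p[:2]),np.hypot(*t[:2])
        a=a0+(a1-a0)*s; rr=r0+(r1-r0)*s
        return np.array([rr*np.cos(a),rr*np.sin(a),p[2]+(t[2]-p[2])*s])
    L=sum(np.linalg.norm(pos((i+1)/50)-pos(i/50)) for i in range(50))
    n=max(n,int(np.ceil(L/vmax)),int(np.ceil(abs(np.degrees(dy))/wmax)))
    out=[];Rc=R.from_matrix(r);pc=p
    for i in range(min(n,k)):
        s=(i+1)/n; pt=pos(s)
        Rt=R.from_euler('z',y+dy*s)*R.from_rotvec([np.pi,0,0])
        d=Rc.inv().apply(pt-pc)/.3; a=(Rc.inv()*Rt).as_rotvec()/np.radians(120)
        d=np.round(d,4);a=np.round(a,4)
        row=dict(zip(["x","y","z","ax","ay","az"],[float(v) for v in (*d,*a)]))
        if hand is not None: row["hand"]=hand
        out.append(row); pc=pc+Rc.apply(d*.3); Rc=Rc*R.from_rotvec(a*np.radians(120))
    print("t",o["time_s"],"p",p.round(4),"yaw",np.degrees(y).round(2),"F",o["ft_force"].round(1),"op",round(o["opening"],4),"n",n)
    print(json.dumps(out))
E
python3 -c "
from pl import *
rows([.5175,.2026,.13],np.radians(156.6),1,polar=True,k=5)"
```

```text
t 0.9 p [ 0.1495 -0.5811  0.1896] yaw 14.43 F [ 0.2 -0.   0.7] op 0.0878 n 21
[{"x": 0.1604, "y": -0.0135, "z": 0.0095, "ax": -0.0, "ay": 0.0, "az": -0.0564}, {"x": 0.1603, "y": -0.0074, "z": 0.0094, "ax": -0.0, "ay": 0.0, "az": -0.0564}, {"x": 0.1598, "y": -0.0015, "z": 0.0095, "ax": -0.0, "ay": -0.0, "az": -0.0565}, {"x": 0.1592, "y": 0.0045, "z": 0.0095, "ax": -0.0, "ay": -0.0, "az": -0.0564}, {"x": 0.1584, "y": 0.0105, "z": 0.0094, "ax": -0.0, "ay": -0.0, "az": -0.0564}]
```

Call:
apply_moves(moves=[{"x": 0.16, "y": -0.0135, "z": 0.009, "az": -0.056, "hand": 1}, {"x": 0.16, "y": -0.0075, "z": 0.009, "az": -0.056, "hand": 1}, {"x": 0.16, "y": -0.0015, "z": 0.009, "az": -0.056, "hand": 1}, {"x": 0.159, "y": 0.0045, "z": 0.009, "az": -0.056, "hand": 1}, {"x": 0.158, "y": 0.0105, "z": 0.009, "az": -0.056, "hand": 1}])

```text
$.moves[0]: bad value
```

```bash
cat > g.sh <<'E'
python3 -c "
from pl import *
$1"
E
bash g.sh 'rows([.5175,.2026,.13],np.radians(156.6),1,polar=True,k=5)'
```

```text
t 0.9 p [ 0.1495 -0.5811  0.1896] yaw 14.43 F [ 0.2 -0.   0.7] op 0.0878 n 21
[{"x": 0.1604, "y": -0.0135, "z": 0.0095, "ax": -0.0, "ay": 0.0, "az": -0.0564}, {"x": 0.1603, "y": -0.0074, "z": 0.0094, "ax": -0.0, "ay": 0.0, "az": -0.0564}, {"x": 0.1598, "y": -0.0015, "z": 0.0095, "ax": -0.0, "ay": -0.0, "az": -0.0565}, {"x": 0.1592, "y": 0.0045, "z": 0.0095, "ax": -0.0, "ay": -0.0, "az": -0.0564}, {"x": 0.1584, "y": 0.0105, "z": 0.0094, "ax": -0.0, "ay": -0.0, "az": -0.0564}]
```

All seven keys are probably required.

Call:
apply_moves(moves=[{"x": 0.16, "y": -0.0135, "z": 0.009, "ax": 0, "ay": 0, "az": -0.056, "hand": 1}, {"x": 0.16, "y": -0.0075, "z": 0.009, "ax": 0, "ay": 0, "az": -0.056, "hand": 1}, {"x": 0.16, "y": -0.0015, "z": 0.009, "ax": 0, "ay": 0, "az": -0.056, "hand": 1}, {"x": 0.159, "y": 0.0045, "z": 0.009, "ax": 0, "ay": 0, "az": -0.056, "hand": 1}, {"x": 0.158, "y": 0.0105, "z": 0.009, "ax": 0, "ay": 0, "az": -0.056, "hand": 1}])

```text
time_s: 1.4
eef_pos: [0.36, -0.4708, 0.1761]
ee_rot: [0.911, 0.411, -0.001, 0.003]
ft_force: [-0.0, 1.4, 0.5]
opening: 0.0881
```

```bash
bash g.sh 'rows([.5175,.2026,.13],np.radians(156.6),1,polar=True,k=5)'
```

```text
t 1.4 p [ 0.36   -0.4708  0.1761] yaw 48.58 F [-0.   1.4  0.5] op 0.0881 n 16
[{"x": 0.1584, "y": 0.0169, "z": 0.0089, "ax": 0.0018, "ay": 0.0023, "az": -0.0563}, {"x": 0.157, "y": 0.0226, "z": 0.0096, "ax": 0.0, "ay": 0.0, "az": -0.0562}, {"x": 0.1554, "y": 0.0284, "z": 0.0096, "ax": 0.0, "ay": 0.0, "az": -0.0563}, {"x": 0.1537, "y": 0.0339, "z": 0.0096, "ax": -0.0, "ay": 0.0, "az": -0.0562}, {"x": 0.1517, "y": 0.0394, "z": 0.0096, "ax": -0.0, "ay": 0.0, "az": -0.0563}]
```

Tracking is good. Next I'll pass over the stage's far side at about 0.17 m, clear of everything.

Call:
apply_moves(moves=[{"x": 0.158, "y": 0.017, "z": 0.009, "ax": 0.002, "ay": 0.002, "az": -0.056, "hand": 1}, {"x": 0.157, "y": 0.0225, "z": 0.0095, "ax": 0, "ay": 0, "az": -0.056, "hand": 1}, {"x": 0.155, "y": 0.0285, "z": 0.0095, "ax": 0, "ay": 0, "az": -0.056, "hand": 1}, {"x": 0.154, "y": 0.034, "z": 0.0095, "ax": 0, "ay": 0, "az": -0.056, "hand": 1}, {"x": 0.152, "y": 0.0395, "z": 0.0095, "ax": 0, "ay": 0, "az": -0.056, "hand": 1}])

```text
time_s: 1.9
eef_pos: [0.5126, -0.2793, 0.1616]
ee_rot: [0.746, 0.666, -0.0, 0.002]
ft_force: [1.1, -0.7, -0.1]
opening: 0.0879
```

```bash
bash g.sh 'rows([.5175,.2026,.13],np.radians(156.6),1,polar=True,k=5)'
```

```text
t 1.9 p [ 0.5126 -0.2793  0.1616] yaw 83.59 F [ 1.1 -0.7 -0.1] op 0.0879 n 11
[{"x": 0.1476, "y": 0.0444, "z": 0.0093, "ax": 0.0015, "ay": 0.0015, "az": -0.0553}, {"x": 0.1452, "y": 0.0495, "z": 0.0096, "ax": -0.0, "ay": -0.0, "az": -0.0553}, {"x": 0.1428, "y": 0.0545, "z": 0.0096, "ax": -0.0, "ay": -0.0, "az": -0.0553}, {"x": 0.14, "y": 0.0594, "z": 0.0096, "ax": -0.0, "ay": -0.0, "az": -0.0553}, {"x": 0.1371, "y": 0.0642, "z": 0.0095, "ax": -0.0, "ay": -0.0, "az": -0.0553}]
```

Call:
apply_moves(moves=[{"x": 0.148, "y": 0.0445, "z": 0.0095, "ax": 0.0015, "ay": 0.0015, "az": -0.055, "hand": 1}, {"x": 0.145, "y": 0.0495, "z": 0.0095, "ax": 0, "ay": 0, "az": -0.055, "hand": 1}, {"x": 0.143, "y": 0.0545, "z": 0.0095, "ax": 0, "ay": 0, "az": -0.055, "hand": 1}, {"x": 0.14, "y": 0.0595, "z": 0.0095, "ax": 0, "ay": 0, "az": -0.055, "hand": 1}, {"x": 0.137, "y": 0.064, "z": 0.0095, "ax": 0, "ay": 0, "az": -0.055, "hand": 1}])

```text
time_s: 2.4
eef_pos: [0.5717, -0.0494, 0.1474]
ee_rot: [0.515, 0.857, 0.001, 0.002]
ft_force: [0.3, -0.6, -0.3]
opening: 0.0881
```

```bash
bash g.sh 'rows([.5175,.2026,.13],np.radians(156.6),1,polar=True,k=6)'
```

```text
t 2.4 p [ 0.5717 -0.0494  0.1474] yaw 118.03 F [ 0.3 -0.6 -0.3] op 0.0881 n 6
[{"x": 0.1306, "y": 0.0661, "z": 0.0094, "ax": 0.0016, "ay": 0.0017, "az": -0.0536}, {"x": 0.1275, "y": 0.0703, "z": 0.0097, "ax": 0.0, "ay": -0.0, "az": -0.0535}, {"x": 0.1243, "y": 0.0743, "z": 0.0097, "ax": 0.0, "ay": -0.0, "az": -0.0536}, {"x": 0.121, "y": 0.0783, "z": 0.0096, "ax": 0.0, "ay": -0.0, "az": -0.0536}, {"x": 0.1175, "y": 0.082, "z": 0.0097, "ax": 0.0, "ay": -0.0, "az": -0.0536}, {"x": 0.1139, "y": 0.0857, "z": 0.0096, "ax": 0.0, "ay": -0.0, "az": -0.0535}]
```

Call:
apply_moves(moves=[{"x": 0.131, "y": 0.066, "z": 0.0095, "ax": 0.0015, "ay": 0.0015, "az": -0.0535, "hand": 1}, {"x": 0.1275, "y": 0.07, "z": 0.0095, "ax": 0, "ay": 0, "az": -0.0535, "hand": 1}, {"x": 0.124, "y": 0.0745, "z": 0.0095, "ax": 0, "ay": 0, "az": -0.0535, "hand": 1}, {"x": 0.121, "y": 0.078, "z": 0.0095, "ax": 0, "ay": 0, "az": -0.0535, "hand": 1}, {"x": 0.1175, "y": 0.082, "z": 0.0095, "ax": 0, "ay": 0, "az": -0.0535, "hand": 1}])

```text
time_s: 2.9
eef_pos: [0.5339, 0.1725, 0.1332]
ee_rot: [0.246, 0.969, 0.001, 0.003]
ft_force: [0.0, -0.1, -0.5]
opening: 0.0877
```

```bash
bash g.sh 'rows([.5175,.2026,.13],np.radians(156.6),1,polar=False,k=6)'
```

```text
t 2.9 p [0.5339 0.1725 0.1332] yaw 151.54 F [ 0.  -0.1 -0.5] op 0.0877 n 1
[{"x": 0.096, "y": 0.062, "z": 0.0103, "ax": 0.0013, "ay": 0.0022, "az": -0.0422}]
```

Call:
apply_moves(moves=[{"x": 0.096, "y": 0.062, "z": 0.01, "ax": 0.0015, "ay": 0.002, "az": -0.042, "hand": 1}, {"x": 0, "y": 0, "z": 0, "ax": 0, "ay": 0, "az": 0, "hand": 1}])

```text
time_s: 3.1
eef_pos: [0.5145, 0.2083, 0.1297]
ee_rot: [0.197, 0.98, 0.0, -0.001]
ft_force: [-0.8, -1.0, -0.7]
opening: 0.0873
```

```bash
python3 - <<'E'
from pl import *
import cv2
m=env.camera_model("wrist");im=env.camera("wrist")
L=[(75,25,4),(75,-25,4),(45,25,20),(45,-25,20),(-75,-25,20),(-75,25,20),(-35,-7,54),(-65,-7,54),(-35,7,54),(-65,7,54)]
p=proj(m,place([.4716,.2225,2.7329],L)); b=im[:,:,::-1].copy()
b=cv2.resize(b,None,fx=1.5,fy=1.5)
for q in p: cv2.circle(b,tuple(int(v*1.5) for v in q),3,(0,0,255),1)
cv2.imwrite("pics/b.png",b);print(p.round(0).tolist())
rows([.5175,.2026,.13],np.radians(156.6),1)
E
```

```text
[[229.0, 67.0], [276.0, 67.0], [228.0, 96.0], [276.0, 96.0], [273.0, 204.0], [230.0, 204.0], [258.0, 179.0], [258.0, 206.0], [244.0, 178.0], [244.0, 206.0]]
t 3.15 p [0.5158 0.207  0.13  ] yaw 157.09 F [ 0.3  1.  -0.1] op 0.0876 n 1
[{"x": -0.0107, "y": -0.0112, "z": 0.0001, "ax": 0.0002, "ay": 0.0001, "az": 0.0041}]
```

View pics/b.png

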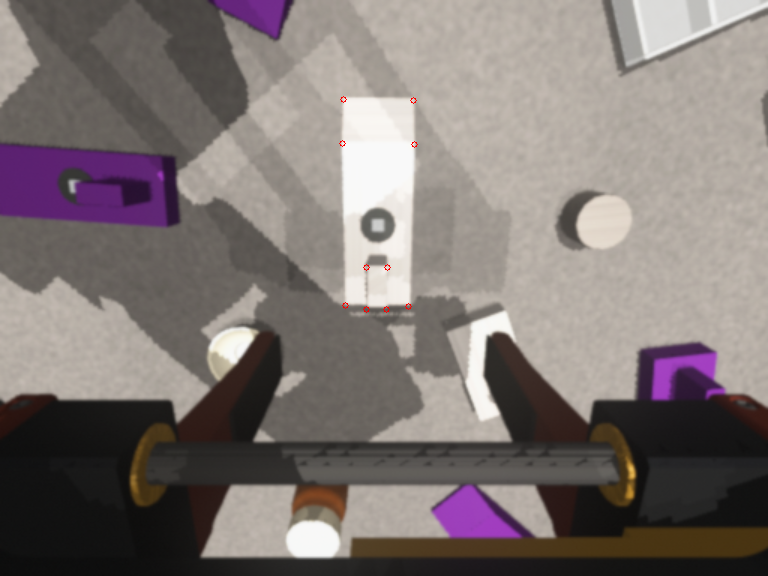

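The projected carrier outline matches the picture: nose at (378,100), handle at (377,288) in the enlarged image. I'll centre, narrow the jaws and go down.

Call:
apply_moves(moves=[{"x": -0.0105, "y": -0.011, "z": 0.06, "ax": 0, "ay": 0, "az": 0.004, "hand": 0.65}, {"x": 0, "y": 0, "z": 0.06, "ax": 0, "ay": 0, "az": 0, "hand": 0.65}, {"x": 0, "y": 0, "z": 0.06, "ax": 0, "ay": 0, "az": 0, "hand": 0.65}])

```text
time_s: 3.45
eef_pos: [0.5231, 0.2013, 0.0782]
ee_rot: [0.205, 0.979, 0.001, 0.005]
ft_force: [-0.1, 0.0, 0.2]
opening: 0.0673
```

```bash
bash g.sh 'rows([.5175,.2026,.025],np.radians(156.6),1)'
```

```text
t 3.45 p [0.5231 0.2013 0.0782] yaw 156.39 F [-0.1  0.   0.2] op 0.0673 n 2
[{"x": 0.0101, "y": -0.0022, "z": 0.0886, "ax": 0.0023, "ay": 0.0042, "az": -0.0009}, {"x": 0.0094, "y": -0.0018, "z": 0.0887, "ax": -0.0, "ay": 0.0, "az": -0.0008}]
```

Call:
apply_moves(moves=[{"x": 0.018, "y": -0.0035, "z": 0.04, "ax": 0.0025, "ay": 0.004, "az": -0.001, "hand": 0.65}, {"x": 0, "y": 0, "z": 0, "ax": 0, "ay": 0, "az": 0, "hand": 0.65}])

```text
time_s: 3.65
eef_pos: [0.5173, 0.1999, 0.0639]
ee_rot: [0.206, 0.979, -0.001, -0.001]
ft_force: [-0.0, 0.6, -0.5]
opening: 0.0575
```

```bash
bash g.sh 'rows([.5175,.2026,.025],np.radians(156.6),1)'
```

```text
t 3.65 p [0.5173 0.1999 0.0639] yaw 156.28 F [-0.   0.6 -0.5] op 0.0575 n 1
[{"x": 0.0027, "y": 0.0088, "z": 0.1296, "ax": -0.0016, "ay": -0.001, "az": -0.0027}]
```

Call:
apply_moves(moves=[{"x": 0.0015, "y": 0.009, "z": 0.065, "ax": -0.0015, "ay": -0.001, "az": -0.0025, "hand": 0.65}, {"x": 0.001, "y": 0, "z": 0.055, "ax": 0, "ay": 0, "az": 0, "hand": 0.65}, {"x": 0, "y": 0, "z": 0, "ax": 0, "ay": 0, "az": 0, "hand": 0.65}])

```text
time_s: 3.95
eef_pos: [0.5208, 0.2014, 0.029]
ee_rot: [0.205, 0.979, 0.001, 0.002]
ft_force: [0.1, -0.8, -0.2]
opening: 0.057
```

```bash
bash g.sh 'rows([.5175,.2026,.025],np.radians(156.6),1)'
```

```text
t 3.95 p [0.5208 0.2014 0.029 ] yaw 156.39 F [ 0.1 -0.8 -0.2] op 0.057 n 1
[{"x": 0.0117, "y": -0.0006, "z": 0.0133, "ax": 0.0008, "ay": 0.0016, "az": -0.0018}]
```

Call:
apply_moves(moves=[{"x": 0.011, "y": 0, "z": 0.012, "ax": 0, "ay": 0, "az": -0.002, "hand": 0.65}, {"x": 0, "y": 0, "z": 0, "ax": 0, "ay": 0, "az": 0, "hand": 0.65}])

```text
time_s: 4.15
eef_pos: [0.519, 0.2024, 0.0267]
ee_rot: [0.203, 0.979, 0.001, 0.003]
ft_force: [0.2, -0.9, 0.3]
opening: 0.0569
```

```bash
bash g.sh 'rows([.5175,.2026,.025],np.radians(156.6),1)'; bash g.sh 'rows([.5175,.2026,.025],np.radians(156.6),1)'
```

```text
t 4.15 p [0.519  0.2024 0.0267] yaw 156.58 F [ 0.2 -0.9  0.3] op 0.0569 n 1
[{"x": 0.0048, "y": -0.0014, "z": 0.0058, "ax": 0.0013, "ay": 0.0023, "az": -0.0002}]
t 4.15 p [0.519  0.2024 0.0267] yaw 156.58 F [ 0.2 -0.9  0.3] op 0.0569 n 1
[{"x": 0.0048, "y": -0.0014, "z": 0.0058, "ax": 0.0013, "ay": 0.0023, "az": -0.0002}]
```

Call:
apply_moves(moves=[{"x": 0.004, "y": 0, "z": 0, "ax": 0.001, "ay": 0.002, "az": 0, "hand": 0}, {"x": 0, "y": 0, "z": 0, "ax": 0, "ay": 0, "az": 0, "hand": 0}, {"x": 0, "y": 0, "z": 0, "ax": 0, "ay": 0, "az": 0, "hand": 0}, {"x": 0, "y": 0, "z": 0, "ax": 0, "ay": 0, "az": 0, "hand": 0}, {"x": 0, "y": 0, "z": 0, "ax": 0, "ay": 0, "az": 0, "hand": 0}], squeeze=15)

```text
time_s: 4.65
eef_pos: [0.5198, 0.2035, 0.0295]
ee_rot: [0.203, 0.979, 0.001, 0.002]
ft_force: [-0.4, 0.2, 0.3]
opening: 0.0205
```

```bash
bash g.sh 'rows([.5175,.2026,.09],np.radians(156.6),1)'
```

```text
t 4.65 p [0.5198 0.2035 0.0295] yaw 156.58 F [-0.4  0.2  0.3] op 0.0205 n 2
[{"x": 0.0025, "y": -0.0025, "z": -0.1009, "ax": 0.0015, "ay": 0.0019, "az": -0.0001}, {"x": 0.003, "y": -0.0028, "z": -0.1009, "ax": 0.0, "ay": -0.0, "az": -0.0}]
```

Call:
apply_moves(moves=[{"x": 0, "y": 0, "z": 0.012, "ax": 0, "ay": 0, "az": 0, "hand": 0}, {"x": 0, "y": 0, "z": 0, "ax": 0, "ay": 0, "az": 0, "hand": 0}, {"x": 0, "y": 0, "z": 0, "ax": 0, "ay": 0, "az": 0, "hand": 0}], squeeze=15)

```text
time_s: 4.95
eef_pos: [0.5198, 0.2035, 0.0255]
ee_rot: [0.203, 0.979, 0.001, 0.002]
ft_force: [-0.4, 0.8, 0.2]
opening: 0.0005
```

```bash
bash g.sh 'rows([.5175,.2026,.09],np.radians(156.6),1)'
```

```text
t 4.95 p [0.5198 0.2035 0.0255] yaw 156.59 F [-0.4  0.8  0.2] op 0.0005 n 2
[{"x": 0.0024, "y": -0.0025, "z": -0.1074, "ax": 0.0015, "ay": 0.0019, "az": -0.0}, {"x": 0.0029, "y": -0.0029, "z": -0.1075, "ax": 0.0, "ay": -0.0, "az": -0.0001}]
```

The fingers shut on nothing, opening 0.5 mm. I'll look before doing anything else.

```bash
python3 - <<'E'
import cv2
from h import *
for c in ["wrist","scene","side"]:
    im=env.camera(c)[:,:,::-1]
    if c=="scene": im=im[60:210,180:380]
    if c=="side": im=im[150:300,180:380]
    f=1.5 if c=="wrist" else 4
    cv2.imwrite(f"pics/c_{c}.png",cv2.resize(im,None,fx=f,fy=f,interpolation=cv2.INTER_CUBIC))
print(env.camera_model("wrist"))
E
```

```text
{'intrinsics': array([[276.66814392,   0.        , 254.75778085],
       [  0.        , 276.66814392, 189.77806183],
       [  0.        ,   0.        ,   1.        ]]), 'pose': array([[ 0.39730529,  0.87408631,  0.27950247,  0.44240337],
       [ 0.91767845, -0.37970143, -0.11701749,  0.23564261],
       [ 0.00384411,  0.30298506, -0.95298755,  0.22065371],
       [ 0.        ,  0.        ,  0.        ,  1.        ]])}
```

View pics/c_wrist.png

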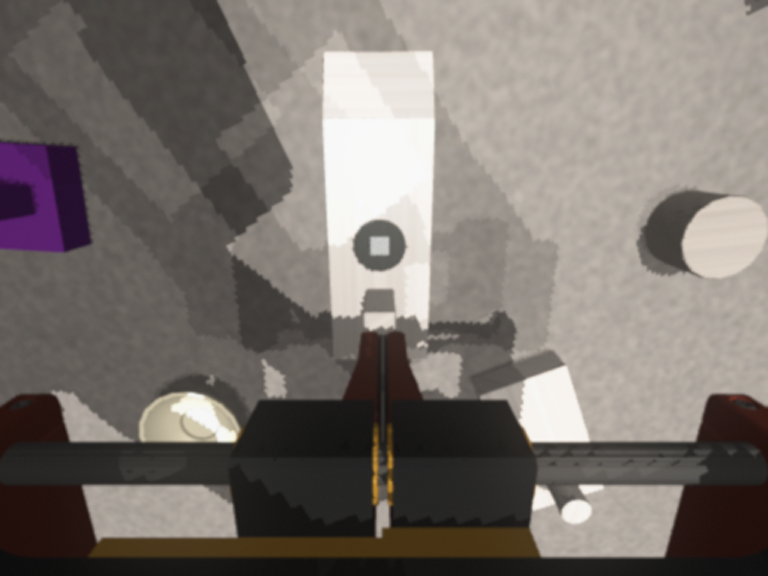

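View pics/c_scene.png

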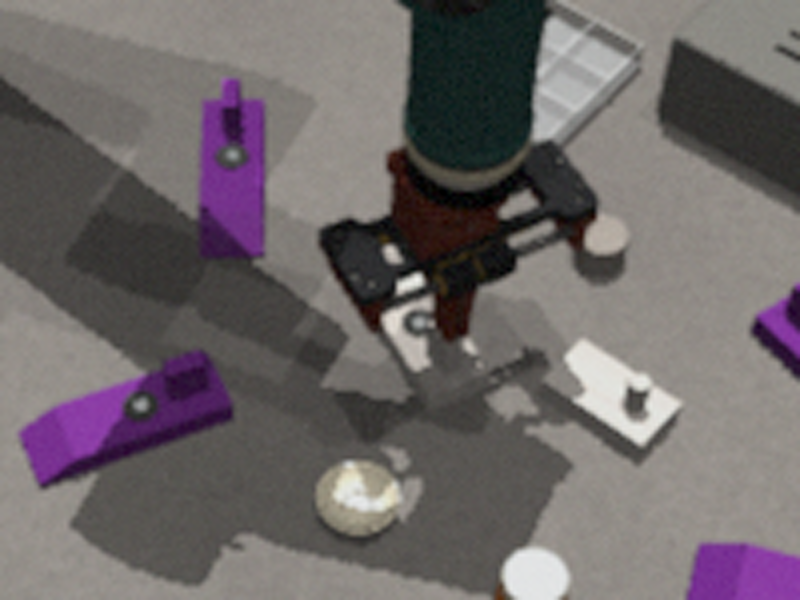

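View pics/c_side.png

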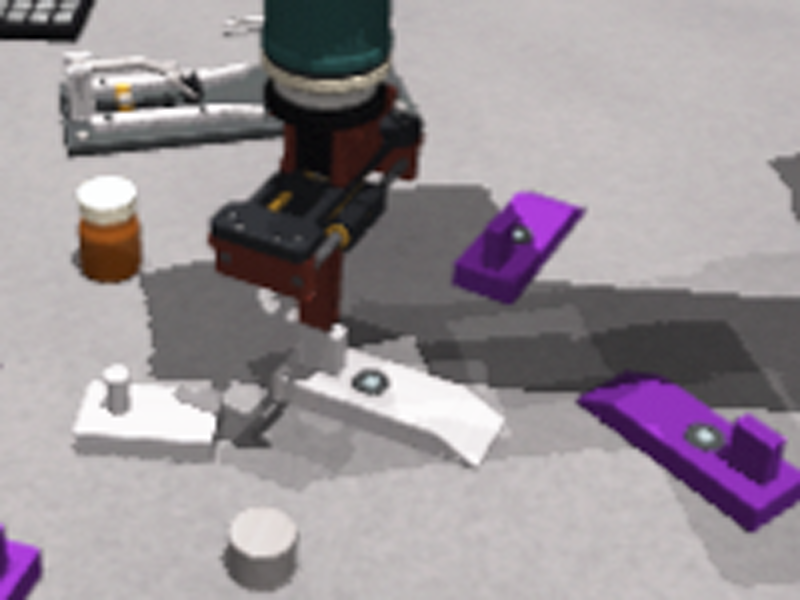

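```bash
python3 - <<'E'
from h import *
import cv2
o=env.get_obs();print(o["eef_pos"],o["q"])
m=env.camera_model("wrist")
tcp=np.array(o["eef_pos"]); r=R.from_quat(o["ee_rot"]).as_matrix()
print("tcp px x1.5",proj(m,[tcp,tcp+r@[0,0,-.019],tcp+r@[.01,0,0],tcp+r@[-.01,0,0]])*1.5)
L=[(75,25,4),(75,-25,4),(45,25,20),(45,-25,20),(-75,-25,20),(-75,25,20),(-35,-7,54),(-65,-7,54),(-35,7,54),(-65,7,54)]
print((proj(m,place([.4716,.2225,2.7329],L))*1.5).round(0).tolist())
C=[(m,[(75,25,4),(75,-25,4),(45,25,20),(45,-25,20),(0,0,20)],np.array([(323,51),(434,51),(323,118),(435,118),(379,246)])/1.5)]
fit(C,[.47,.22,2.73])
im=cv2.imread("pics/c_wrist.png")[200:440,260:500];cv2.imwrite("pics/c2.png",cv2.resize(im,None,fx=2.5,fy=2.5,interpolation=cv2.INTER_CUBIC))
im=cv2.imread("pics/c_side.png")[180:480,200:540];cv2.imwrite("pics/c3.png",cv2.resize(im,None,fx=2,fy=2,interpolation=cv2.INTER_CUBIC))
E
```

```text
[0.51976417 0.20349572 0.02563407] [ 2.49359467e-01  4.95968526e-01  1.77039506e+00  1.03004359e-04
  8.70101343e-01 -9.12882129e-01]
tcp px x1.5 [[383.09083024 325.41022598]
 [383.20679971 341.45111293]
 [383.10513932 306.97958443]
 [383.07692081 343.32610689]]
[[326.0, 56.0], [433.0, 56.0], [324.0, 123.0], [435.0, 123.0], [426.0, 361.0], [333.0, 361.0], [396.0, 316.0], [395.0, 377.0], [363.0, 316.0], [364.0, 377.0]]
pose [0.4698 0.223  2.7334] 156.61
[[1.3, 0.3], [-0.9, 0.3], [0.2, 0.1], [-0.4, 0.1], [0.1, -18.5]]
```

View pics/c2.png

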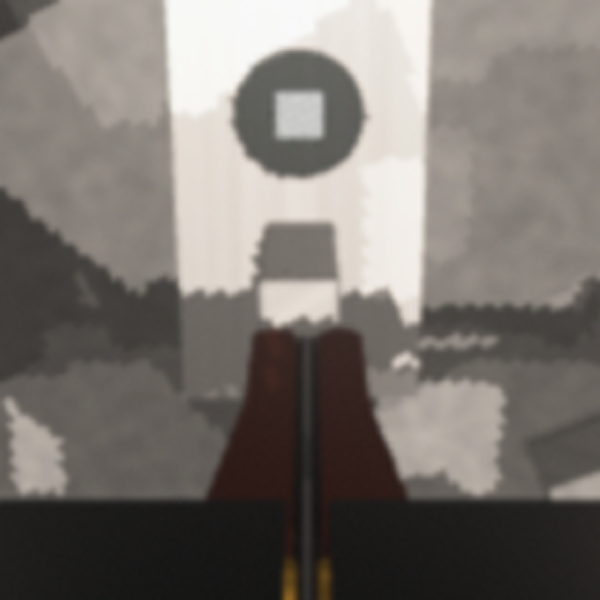

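View pics/c3.png

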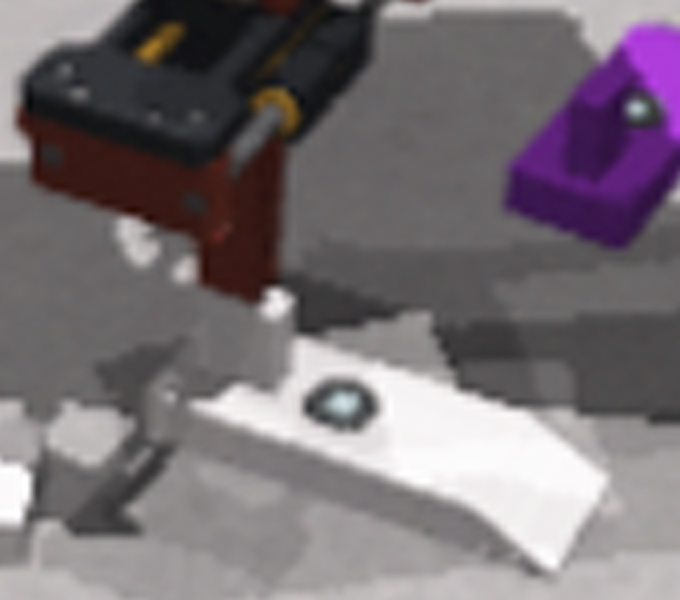

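```bash
python3 - <<'E'
from h import *
print("grip_depth",env.grip_depth,[a for a in dir(env) if not a.startswith('_')])
def ray(c,px):
    m=env.camera_model(c) if isinstance(c,str) else c;T=m["pose"];d=np.linalg.inv(m["intrinsics"])@np.r_[px,1];d=T[:3,:3]@d;return T[:3,3],d/np.linalg.norm(d)
# lowest visible tips: side c3 (240,297), scene c_scene (455,338)
a=ray("side",(180+(200+240/2)/4,150+(180+297/2)/4)); b=ray("scene",(180+455/4,60+338/4)); c=ray("wrist",(382/1.5,332/1.5))
for P,Q in ((a,b),(a,c),(b,c)):
    A=np.c_[P[1],-Q[1]];s=np.linalg.lstsq(A,Q[0]-P[0],rcond=None)[0]
    p1=P[0]+s[0]*P[1];p2=Q[0]+s[1]*Q[1];print(p1.round(4),p2.round(4),np.linalg.norm(p1-p2).round(4))
E
```

```text
grip_depth -0.0187 ['PlanningError', 'camera', 'camera_model', 'cut_out', 'finish_job', 'get_obs', 'grip_depth', 'spot_in']
[0.5184 0.2025 0.0506] [0.5262 0.2044 0.0486] 0.0083
[0.5183 0.204  0.0517] [0.5131 0.2057 0.0493] 0.006
[0.5229 0.2096 0.0404] [0.5173 0.2039 0.0391] 0.008
```

The image triangulation puts the visible fingertips at about z = 0.05, just over the handle top. The reported TCP z is 0.0255, so the fingers really end about 29 mm higher than reported. xy agrees. The carrier hasn't moved noticeably. I'll lift a little, open part way so both tips are over the carrier's top, and feel downwards.

Call:
apply_moves(moves=[{"x": 0, "y": 0, "z": -0.03, "ax": 0.001, "ay": 0.002, "az": 0, "hand": 0.4}, {"x": 0, "y": 0, "z": 0, "ax": 0, "ay": 0, "az": 0, "hand": 0.4}, {"x": 0, "y": 0, "z": 0, "ax": 0, "ay": 0, "az": 0, "hand": 0.4}, {"x": 0, "y": 0, "z": 0, "ax": 0, "ay": 0, "az": 0, "hand": 0.4}])

```text
time_s: 5.5
eef_pos: [0.5201, 0.2036, 0.0358]
ee_rot: [0.203, 0.979, 0.001, 0.0]
ft_force: [-0.2, 0.2, 0.2]
opening: 0.029
```

```bash
bash g.sh 'rows([.5175,.2026,.025],np.radians(156.6),1)'
python3 - <<'E'
from h import *
import cv2
im=env.camera("side")[:,:,::-1][190:280,220:340]
cv2.imwrite("pics/d.png",cv2.resize(im,None,fx=6.5,fy=6.5,interpolation=cv2.INTER_CUBIC))
E
```

```text
t 5.5 p [0.5201 0.2036 0.0358] yaw 156.59 F [-0.2  0.2  0.2] op 0.029 n 1
[{"x": 0.0067, "y": -0.0066, "z": 0.0361, "ax": 0.0007, "ay": 0.0, "az": -0.0001}]
```

View pics/d.png

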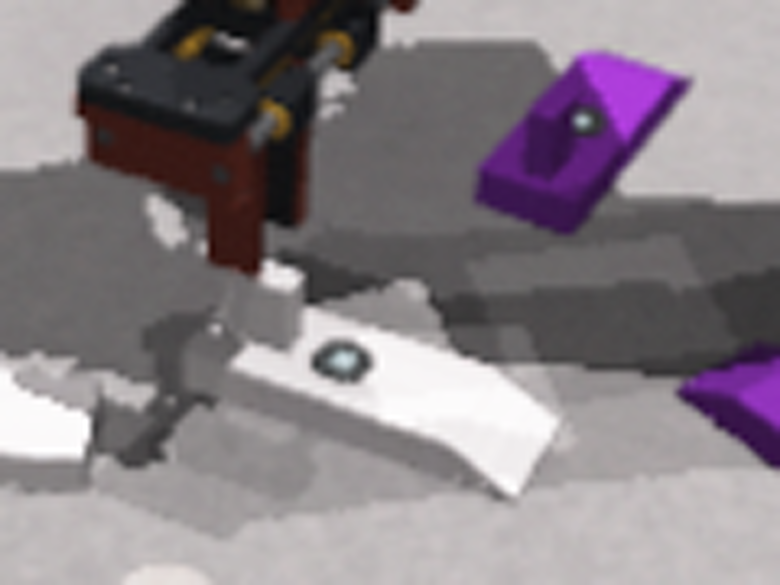

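Call:
apply_moves(moves=[{"x": 0.009, "y": -0.0055, "z": 0, "ax": 0.001, "ay": 0, "az": 0, "hand": 0.4}, {"x": 0, "y": 0, "z": 0.03, "ax": 0, "ay": 0, "az": 0, "hand": 0.4}, {"x": 0, "y": 0, "z": 0.025, "ax": 0, "ay": 0, "az": 0, "hand": 0.4}])

```text
time_s: 5.85
eef_pos: [0.5172, 0.2033, 0.019]
ee_rot: [0.203, 0.979, -0.0, 0.001]
ft_force: [-0.6, -0.1, -0.4]
opening: 0.0352
```

```bash
bash g.sh 'rows([.5165,.2028,-.003],np.radians(156.6),1)'
python3 - <<'E'
from h import *
import cv2
im=env.camera("side")[:,:,::-1][190:280,220:340]
cv2.imwrite("pics/d2.png",cv2.resize(im,None,fx=6.5,fy=6.5,interpolation=cv2.INTER_CUBIC))
E
```

```text
t 5.85 p [0.5172 0.2033 0.019 ] yaw 156.59 F [-0.6 -0.1 -0.4] op 0.0352 n 1
[{"x": 0.0018, "y": -0.0024, "z": 0.0734, "ax": 0.0001, "ay": 0.0006, "az": -0.0001}]
```

View pics/d2.png

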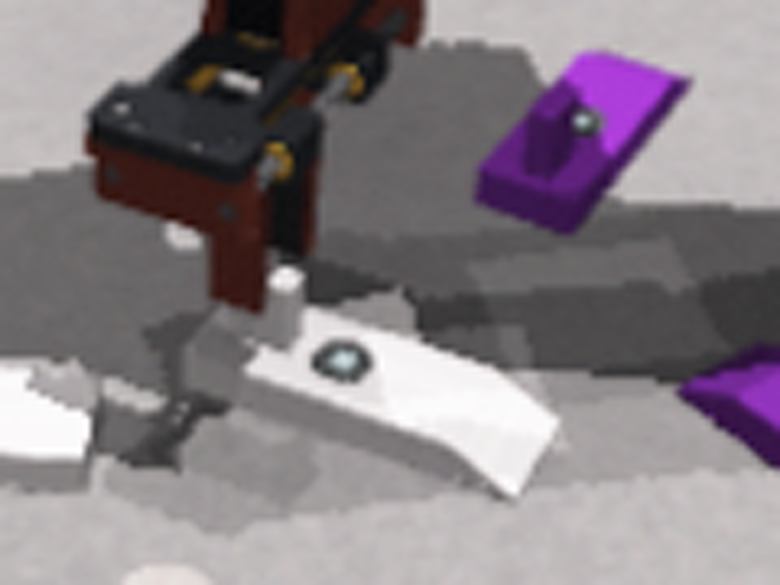

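Call:
apply_moves(moves=[{"x": 0.002, "y": 0, "z": 0.025, "ax": 0, "ay": 0, "az": 0, "hand": 0.4}, {"x": 0, "y": 0, "z": 0.02, "ax": 0, "ay": 0, "az": 0, "hand": 0.4}, {"x": 0, "y": 0, "z": 0.01, "ax": 0, "ay": 0, "az": 0, "hand": 0.4}])

```text
time_s: 6.2
eef_pos: [0.515, 0.203, -0.001]
ee_rot: [0.203, 0.979, -0.001, -0.001]
ft_force: [0.4, 0.1, 0.2]
opening: 0.0351
```

```bash
bash g.sh 'rows([.5165,.2028,-.003],np.radians(156.6),1)'
python3 - <<'E'
from h import *
import cv2
im=env.camera("side")[:,:,::-1][190:280,220:340]
cv2.imwrite("pics/d3.png",cv2.resize(im,None,fx=6.5,fy=6.5,interpolation=cv2.INTER_CUBIC))
E
```

```text
t 6.2 p [ 0.515  0.203 -0.001] yaw 156.58 F [0.4 0.1 0.2] op 0.0351 n 1
[{"x": -0.0048, "y": 0.0012, "z": 0.0065, "ax": -0.001, "ay": -0.0008, "az": -0.0002}]
```

View pics/d3.png

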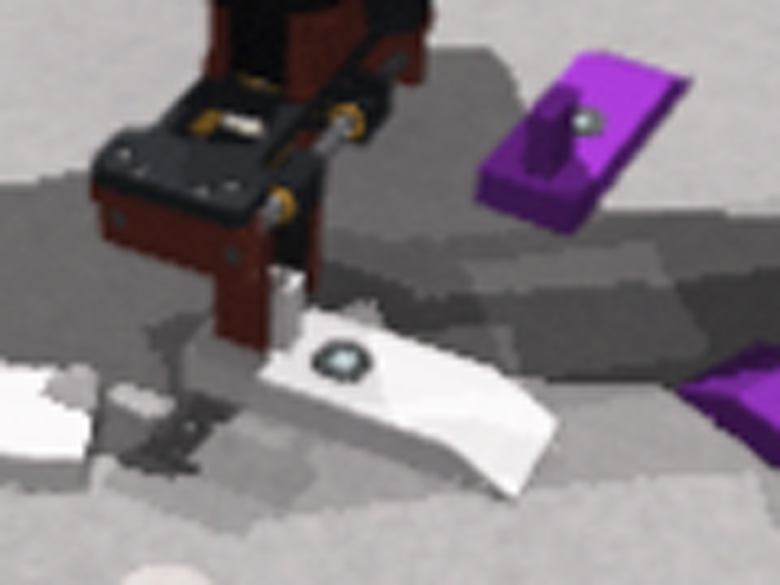

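The fingers now straddle the handle with no contact force. Closing.

Call:
apply_moves(moves=[{"x": 0, "y": 0, "z": 0.004, "ax": 0, "ay": 0, "az": 0, "hand": 0}, {"x": 0, "y": 0, "z": 0, "ax": 0, "ay": 0, "az": 0, "hand": 0}, {"x": 0, "y": 0, "z": 0, "ax": 0, "ay": 0, "az": 0, "hand": 0}, {"x": 0, "y": 0, "z": 0, "ax": 0, "ay": 0, "az": 0, "hand": 0}], squeeze=18)

```text
time_s: 6.65
eef_pos: [0.515, 0.2031, -0.0027]
ee_rot: [0.203, 0.979, -0.001, -0.001]
ft_force: [0.7, 0.1, -1.8]
opening: 0.0137
```

```bash
bash g.sh 'rows([.5165,.2028,.08],np.radians(156.6),1)'

```

```text
t 6.65 p [ 0.515   0.2031 -0.0027] yaw 156.58 F [ 0.7  0.1 -1.8] op 0.0137 n 2
[{"x": -0.0022, "y": 0.0003, "z": -0.1378, "ax": -0.0011, "ay": -0.001, "az": -0.0001}, {"x": -0.0026, "y": 0.0006, "z": -0.1379, "ax": -0.0, "ay": 0.0, "az": -0.0001}]
```

Call:
apply_moves(moves=[{"x": 0, "y": 0, "z": -0.06, "ax": 0, "ay": 0, "az": 0, "hand": 0}, {"x": 0, "y": 0, "z": -0.1, "ax": 0, "ay": 0, "az": 0, "hand": 0}, {"x": 0, "y": 0, "z": -0.12, "ax": 0, "ay": 0, "az": 0, "hand": 0}, {"x": 0, "y": 0, "z": -0.08, "ax": 0, "ay": 0, "az": 0, "hand": 0}, {"x": 0, "y": 0, "z": 0, "ax": 0, "ay": 0, "az": 0, "hand": 0}])

```text
time_s: 7.15
eef_pos: [0.5133, 0.2025, 0.1073]
ee_rot: [0.203, 0.979, -0.002, -0.003]
ft_force: [0.8, -0.3, -2.9]
opening: 0.0141
```

```bash
bash g.sh 'rows([.5053,-.2181,.11],np.radians(16.1),1,polar=True)'
python3 - <<'E'
from h import *
import cv2
print(env.camera_model("wrist")["pose"].round(5).tolist())
cv2.imwrite("pics/e.png",cv2.resize(env.camera("wrist")[:,:,::-1],None,fx=1.5,fy=1.5,interpolation=cv2.INTER_CUBIC))
E
```

```text
t 7.15 p [0.5133 0.2025 0.1073] yaw 156.59 F [ 0.8 -0.3 -2.9] op 0.0141 n 18
[{"x": -0.0551, "y": -0.058, "z": -0.0005, "ax": -0.0028, "ay": -0.0024, "az": 0.065}, {"x": -0.0602, "y": -0.0527, "z": -0.0005, "ax": -0.0, "ay": -0.0, "az": 0.0651}, {"x": -0.0648, "y": -0.0469, "z": -0.0005, "ax": -0.0, "ay": -0.0, "az": 0.065}, {"x": -0.0689, "y": -0.0406, "z": -0.0005, "ax": -0.0, "ay": -0.0, "az": 0.0651}, {"x": -0.0723, "y": -0.0341, "z": -0.0005, "ax": -0.0001, "ay": -0.0, "az": 0.065}]
[[0.39724, 0.87775, 0.26787, 0.43827], [0.9177, -0.37837, -0.1211, 0.23545], [-0.00494, 0.29393, -0.95581, 0.3031], [0.0, 0.0, 0.0, 1.0]]
```

View pics/e.png

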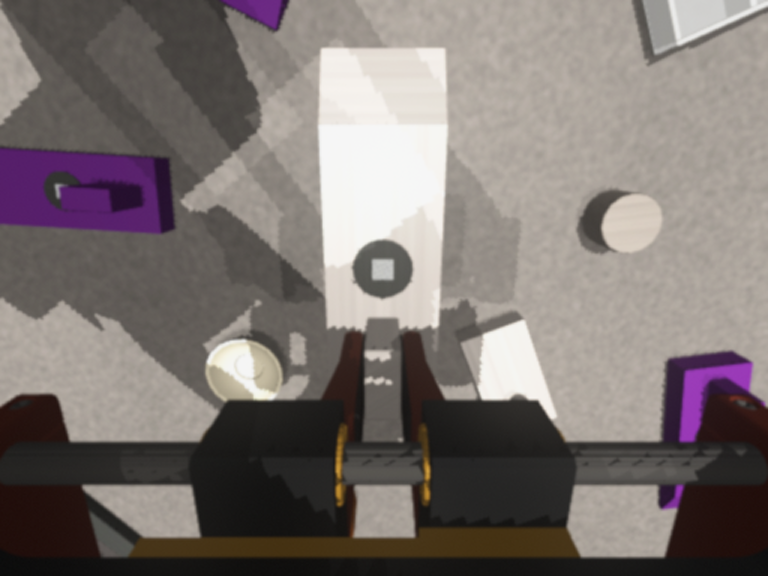

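```bash
cat > inhand.py <<'E'
from h import *
def inhand(px,L,scale=1.5,p0=(.05,0,.003,0,0)):
    # carrier pose in a "levelled" tool frame: x tool-x, y left (= -tool y), z up. returns x,y,z(underside),yaw,pitch(nose down +)
    o=env.get_obs();m=env.camera_model("wrist");r=R.from_quat(o["ee_rot"]).as_matrix()
    B=r@np.diag([1,-1,-1]); L=np.array(L)/1000
    def f(p):
        Q=R.from_euler('ZY',[p[3],p[4]]).apply(L)+p[:3]
        return (proj(m,Q@B.T+o["eef_pos"])-np.array(px)/scale).ravel()
    s=least_squares(f,p0);print("carrier in tool x,y,z mm",(s.x[:3]*1000).round(1),"yaw,pitch deg",np.degrees(s.x[3:]).round(2),"res",s.fun.round(1));return s.x
if __name__=="__main__":
    inhand([(321,48),(446,48),(319.5,124),(447,124)],[(75,25,4),(75,-25,4),(45,25,20),(45,-25,20)])
E
python3 inhand.py
python3 - <<'E'
from h import *
for c in ["scene"]:
    m=env.camera_model(c);env.camera(c)
    for t in ["jar","dish","weight","driver"]:
        for d in env.spot_in(t,c)[:1]: print(t,round(d["confidence"],2),(m["pose"]@np.r_[d["centre"],1])[:3].round(3))
E
```

```text
carrier in tool x,y,z mm [49.1  0.1  2.9] yaw,pitch deg [-0.05  0.33] res [ 0.4 -0.1 -0.6 -0.  -0.3  0.   0.4  0.1]
dish 0.5 [0.54  0.071 0.01 ]
weight 0.62 [0.55  0.359 0.027]
driver 0.57 [ 0.556 -0.373  0.02 ]
```

The carrier is held firmly: centre 49 mm ahead of the TCP, straight, underside 2.9 mm above the reported TCP. Now I'll carry it at 0.11 m, above the jar's height.

```bash
bash g.sh 'rows([.4914,-.2221,.11],np.radians(16.1),1,polar=True)'
```

```text
t 7.45 p [0.5095 0.2014 0.1026] yaw 156.58 F [-0.1  0.3 -2. ] op 0.0137 n 18
[{"x": -0.055, "y": -0.0598, "z": -0.0014, "ax": -0.0058, "ay": -0.0058, "az": 0.0651}, {"x": -0.0601, "y": -0.0545, "z": -0.0014, "ax": 0.0, "ay": 0.0, "az": 0.065}, {"x": -0.0649, "y": -0.0487, "z": -0.0013, "ax": 0.0, "ay": 0.0, "az": 0.065}, {"x": -0.069, "y": -0.0425, "z": -0.0014, "ax": 0.0, "ay": 0.0, "az": 0.0651}, {"x": -0.0725, "y": -0.036, "z": -0.0014, "ax": 0.0, "ay": 0.0, "az": 0.065}]
```

Call:
apply_moves(moves=[{"x": -0.055, "y": -0.058, "z": 0, "ax": -0.003, "ay": -0.0025, "az": 0.065, "hand": 0}, {"x": -0.06, "y": -0.053, "z": 0, "ax": 0, "ay": 0, "az": 0.065, "hand": 0}, {"x": -0.065, "y": -0.047, "z": 0, "ax": 0, "ay": 0, "az": 0.065, "hand": 0}, {"x": -0.069, "y": -0.04, "z": 0, "ax": 0, "ay": 0, "az": 0.065, "hand": 0}, {"x": -0.072, "y": -0.034, "z": 0, "ax": 0, "ay": 0, "az": 0.065, "hand": 0}])

```text
time_s: 7.95
eef_pos: [0.536, 0.0846, 0.0956]
ee_rot: [0.526, 0.85, -0.006, -0.008]
ft_force: [-0.1, 0.2, -1.5]
opening: 0.014
```

```bash
bash g.sh 'rows([.4914,-.2221,.11],np.radians(16.1),1,polar=True)'
```

```text
t 7.95 p [0.536  0.0846 0.0956] yaw 116.46 F [-0.1  0.2 -1.5] op 0.014 n 13
[{"x": -0.0762, "y": -0.0269, "z": -0.0037, "ax": -0.0092, "ay": -0.0027, "az": 0.0644}, {"x": -0.0783, "y": -0.0198, "z": -0.0037, "ax": -0.0, "ay": 0.0, "az": 0.0643}, {"x": -0.0798, "y": -0.0127, "z": -0.0037, "ax": -0.0, "ay": 0.0, "az": 0.0643}, {"x": -0.0805, "y": -0.0056, "z": -0.0037, "ax": -0.0, "ay": 0.0, "az": 0.0644}, {"x": -0.0806, "y": 0.0018, "z": -0.0037, "ax": -0.0, "ay": 0.0, "az": 0.0643}]
```

Call:
apply_moves(moves=[{"x": -0.076, "y": -0.027, "z": -0.014, "ax": -0.009, "ay": -0.003, "az": 0.064, "hand": 0}, {"x": -0.078, "y": -0.02, "z": -0.014, "ax": 0, "ay": 0, "az": 0.064, "hand": 0}, {"x": -0.08, "y": -0.013, "z": -0.01, "ax": 0, "ay": 0, "az": 0.064, "hand": 0}, {"x": -0.08, "y": -0.0055, "z": -0.007, "ax": 0, "ay": 0, "az": 0.064, "hand": 0}, {"x": -0.08, "y": 0.002, "z": -0.007, "ax": 0, "ay": 0, "az": 0.064, "hand": 0}])

```text
time_s: 8.45
eef_pos: [0.5347, -0.0405, 0.1045]
ee_rot: [0.786, 0.619, -0.005, -0.004]
ft_force: [0.7, -0.7, -2.3]
opening: 0.0138
```

```bash
bash g.sh 'rows([.4914,-.2221,.11],np.radians(16.1),1,polar=True)'
```

```text
t 8.45 p [ 0.5347 -0.0405  0.1045] yaw 76.43 F [ 0.7 -0.7 -2.3] op 0.0138 n 8
[{"x": -0.077, "y": 0.0121, "z": -0.0023, "ax": -0.0055, "ay": 0.0016, "az": 0.0628}, {"x": -0.0758, "y": 0.0188, "z": -0.0023, "ax": 0.0, "ay": -0.0, "az": 0.0629}, {"x": -0.0738, "y": 0.0255, "z": -0.0023, "ax": 0.0, "ay": -0.0, "az": 0.0628}, {"x": -0.0713, "y": 0.0318, "z": -0.0023, "ax": 0.0, "ay": -0.0, "az": 0.0629}, {"x": -0.0684, "y": 0.0381, "z": -0.0023, "ax": 0.0, "ay": -0.0, "az": 0.0628}]
```

Call:
apply_moves(moves=[{"x": -0.077, "y": 0.012, "z": -0.006, "ax": -0.0055, "ay": 0.0015, "az": 0.063, "hand": 0}, {"x": -0.076, "y": 0.019, "z": -0.006, "ax": 0, "ay": 0, "az": 0.063, "hand": 0}, {"x": -0.074, "y": 0.0255, "z": -0.006, "ax": 0, "ay": 0, "az": 0.063, "hand": 0}, {"x": -0.071, "y": 0.032, "z": -0.006, "ax": 0, "ay": 0, "az": 0.063, "hand": 0}, {"x": -0.068, "y": 0.038, "z": -0.006, "ax": 0, "ay": 0, "az": 0.063, "hand": 0}])

```text
time_s: 8.95
eef_pos: [0.5089, -0.1593, 0.1071]
ee_rot: [0.948, 0.317, -0.005, -0.003]
ft_force: [-0.8, 0.7, -2.8]
opening: 0.0143
```

```bash
bash g.sh 'rows([.4914,-.2221,.11],np.radians(16.1),1)'
```

```text
t 8.95 p [ 0.5089 -0.1593  0.1071] yaw 36.98 F [-0.8  0.7 -2.8] op 0.0143 n 3
[{"x": -0.0576, "y": 0.044, "z": -0.0033, "ax": -0.0043, "ay": 0.0033, "az": 0.058}, {"x": -0.0518, "y": 0.0507, "z": -0.0033, "ax": 0.0, "ay": 0.0, "az": 0.058}, {"x": -0.0453, "y": 0.0566, "z": -0.0032, "ax": 0.0, "ay": 0.0, "az": 0.058}]
```

Call:
apply_moves(moves=[{"x": -0.0575, "y": 0.044, "z": -0.004, "ax": -0.0045, "ay": 0.0035, "az": 0.058, "hand": 0}, {"x": -0.052, "y": 0.0505, "z": -0.004, "ax": 0, "ay": 0, "az": 0.058, "hand": 0}, {"x": -0.0455, "y": 0.0565, "z": -0.004, "ax": 0, "ay": 0, "az": 0.058, "hand": 0}, {"x": 0, "y": 0, "z": 0, "ax": 0, "ay": 0, "az": 0, "hand": 0}])

```text
time_s: 9.35
eef_pos: [0.4863, -0.2255, 0.1056]
ee_rot: [0.992, 0.13, -0.003, -0.002]
ft_force: [0.6, 0.2, -2.6]
opening: 0.0139
```

```bash
python3 - <<'E'
from pl import *
import cv2
m=env.camera_model("wrist");im=env.camera("wrist")[:,:,::-1]
b=cv2.resize(im,None,fx=1.5,fy=1.5,interpolation=cv2.INTER_CUBIC)
L=[(120,60,12),(120,-60,12),(-57,32,22),(-57,-32,22),(95,27,22),(95,-27,22),(0,0,26),(45,22,26),(45,-22,26),(69,22,26),(69,-22,26)]
p=proj(m,place([.6605,-.1733,.2817],L))*1.5
cv2.imwrite("pics/f0.png",b);b=b.copy()
for q in p: cv2.circle(b,tuple(int(v) for v in q),3,(0,0,255),1)
cv2.imwrite("pics/f.png",b);print(p.round(0).tolist())
rows([.4914,-.2221,.11],np.radians(16.1),1)
print(m["pose"].tolist())
E
```

```text
[[247.0, -302.0], [487.0, -311.0], [323.0, 81.0], [428.0, 79.0], [313.0, -256.0], [422.0, -260.0], [372.0, -34.0], [328.0, -135.0], [412.0, -137.0], [325.0, -195.0], [412.0, -197.0]]
t 9.4 p [ 0.4861 -0.224   0.1053] yaw 15.08 F [-0.4  0.2 -1.4] op 0.0139 n 1
[{"x": 0.0185, "y": -0.0017, "z": -0.0158, "ax": -0.0032, "ay": 0.0031, "az": -0.0085}]
[[0.2569802065154911, -0.9193489175656058, -0.297924052788965, 0.5675116083495252], [-0.9663962943317875, -0.24646091515079802, -0.07304258761036621, -0.20540018736916948], [-0.006275010840021878, 0.30668319985610176, -0.9517909640067915, 0.3004203909484798], [0.0, 0.0, 0.0, 1.0]]
```

View pics/f.png

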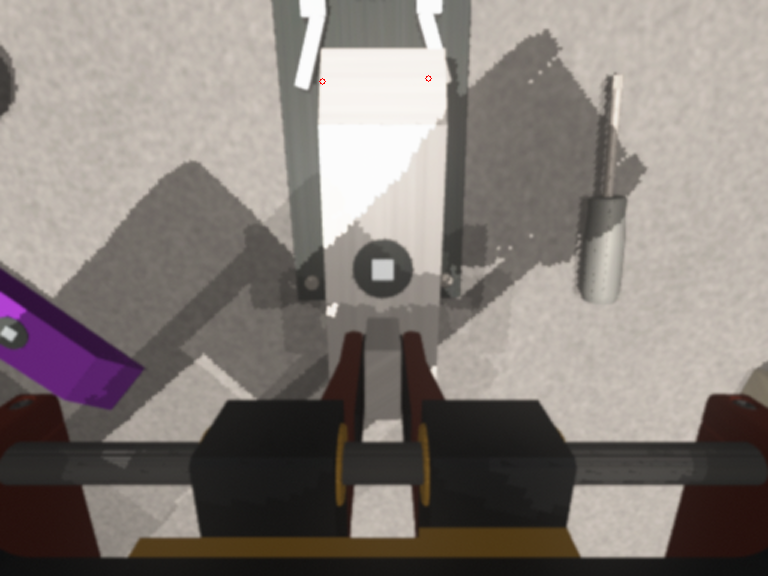

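```bash
python3 - <<'E'
import cv2
b=cv2.imread("pics/f0.png")
cv2.imwrite("pics/f1.png",cv2.resize(b[0:140,250:490],None,fx=3.3,fy=3.3,interpolation=cv2.INTER_CUBIC))
g=cv2.cvtColor(b,cv2.COLOR_BGR2GRAY).astype(int)
for y in (6,30,60,100,130,160): print(y,g[y,255:330:3].tolist(),'|',g[y,425:490:3].tolist())
E
```

```text
6 [187, 185, 184, 183, 184, 183, 125, 112, 111, 110, 112, 113, 111, 110, 109, 215, 251, 252, 252, 252, 252, 252, 251, 227, 90] | [251, 251, 251, 251, 251, 244, 124, 114, 113, 113, 113, 112, 113, 113, 114, 128, 182, 184, 186, 184, 186, 188]
30 [195, 189, 187, 186, 187, 193, 159, 110, 112, 111, 112, 114, 113, 111, 112, 114, 114, 183, 251, 252, 252, 252, 220, 88, 101] | [252, 252, 252, 251, 211, 116, 120, 117, 114, 114, 114, 114, 113, 114, 113, 151, 185, 185, 188, 188, 186, 183]
60 [186, 183, 183, 185, 189, 189, 188, 158, 116, 114, 113, 115, 116, 115, 112, 222, 252, 252, 252, 252, 174, 85, 215, 244, 245] | [243, 243, 243, 243, 243, 243, 238, 141, 81, 84, 96, 116, 116, 119, 113, 176, 191, 190, 188, 188, 189, 190]
100 [193, 187, 188, 193, 191, 186, 184, 184, 159, 118, 116, 116, 119, 120, 120, 118, 118, 120, 123, 120, 120, 163, 242, 245, 245] | [244, 245, 245, 244, 244, 244, 244, 195, 88, 85, 82, 82, 81, 81, 96, 119, 120, 119, 119, 117, 115, 112]
130 [191, 190, 189, 194, 195, 192, 191, 191, 190, 162, 122, 118, 120, 123, 124, 123, 123, 122, 125, 127, 123, 202, 252, 252, 252] | [252, 240, 226, 226, 222, 221, 220, 183, 91, 85, 82, 81, 81, 82, 109, 118, 118, 116, 116, 116, 116, 115]
160 [190, 194, 193, 190, 187, 190, 189, 188, 190, 190, 159, 124, 119, 124, 127, 127, 126, 126, 126, 129, 129, 152, 247, 252, 252] | [216, 220, 221, 221, 220, 219, 216, 140, 84, 83, 82, 79, 79, 89, 121, 120, 111, 110, 113, 113, 113, 112]
```

View pics/f1.png

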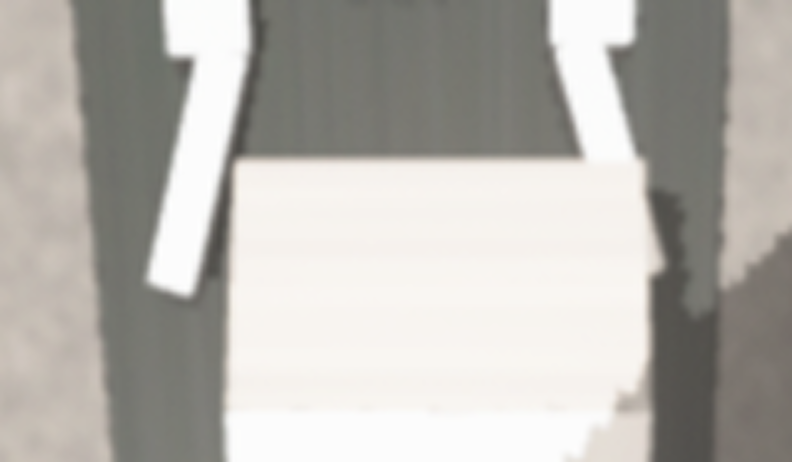

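```bash
cat > stg.py <<'E'
from h import *
m=env.camera_model("wrist")
E
python3 - <<'E'
from h import *
m=dict(env.camera_model("wrist"))
m["pose"]=np.array([[0.2569802065154911, -0.9193489175656058, -0.297924052788965, 0.5675116083495252], [-0.9663962943317875, -0.24646091515079802, -0.07304258761036621, -0.20540018736916948], [-0.006275010840021878, 0.30668319985610176, -0.9517909640067915, 0.3004203909484798],[0,0,0,1]])
Lp=[(273,6),(274,30),(276.5,60),(279.5,100),(282.5,130),(285.5,160)]
Rp=[(472,6),(470,30),(469.5,60),(467,100),(466.5,130),(464,160)]
pt=np.array([(308.2,90.3),(325.8,15.8),(417.6,13.6)])/1.5
PL=[(-57,32.5,22),(-20,26.8,22),(-20,-26.8,22)]
def edge(p,pts,y):
    a,b=proj(m,place(p,[(-150,y,12),(0,y,12)])); pts=np.array(pts)/1.5
    xx=a[0]+(pts[:,1]-a[1])*(b[0]-a[0])/(b[1]-a[1]); return xx-pts[:,0]
def f(p): return np.r_[edge(p,Lp,60),edge(p,Rp,-60),(proj(m,place(p,PL))-pt).ravel()]
s=least_squares(f,[.6605,-.1733,.2817]);print(s.x.round(4),np.degrees(s.x[2]),s.fun.round(1))
E
```

```text
[ 0.657  -0.1727  0.2732] 15.652457979290759 [-1.2 -0.5 -0.5 -0.3 -0.7 -1.1 -0.6  0.  -0.6 -0.1 -0.7  0.1  7.2 -2.4
 -0.6  0.7 -0.6  1.2]
```

```bash
python3 - <<'E'
from h import *
m=dict(env.camera_model("wrist"))
m["pose"]=np.array([[0.2569802065154911, -0.9193489175656058, -0.297924052788965, 0.5675116083495252], [-0.9663962943317875, -0.24646091515079802, -0.07304258761036621, -0.20540018736916948], [-0.006275010840021878, 0.30668319985610176, -0.9517909640067915, 0.3004203909484798],[0,0,0,1]])
Lp=[(273,6),(274,30),(276.5,60),(279.5,100),(282.5,130),(285.5,160)]
Rp=[(472,6),(470,30),(469.5,60),(467,100),(466.5,130),(464,160)]
pt=np.array([(325.8,15.8),(417.6,13.6)])/1.5
PL=[(-20,26.8,22),(-20,-26.8,22)]
def edge(p,pts,y):
    a,b=proj(m,place(p,[(-150,y,12),(0,y,12)])); pts=np.array(pts)/1.5
    xx=a[0]+(pts[:,1]-a[1])*(b[0]-a[0])/(b[1]-a[1]); return xx-pts[:,0]
def f(p): return np.r_[edge(p,Lp,60),edge(p,Rp,-60),(proj(m,place(p,PL))-pt).ravel()]
s=least_squares(f,[.6605,-.1733,.2817]);print(s.x.round(4),np.degrees(s.x[2]),s.fun.round(1))
print((proj(m,place(s.x,[(-57,32.5,22),(-57,-32.5,22),(-20,26.8,22)]))*1.5).round(1))
x=s.x
for X in(-186,-176,-130,-70): print(X,(x[:2]+X/1000*np.array([np.cos(x[2]),np.sin(x[2])])).round(4))
E
```

```text
[ 0.6578 -0.173   0.2732] 15.654271033737201 [-0.6  0.  -0.   0.2 -0.2 -0.6 -0.1  0.6 -0.   0.4 -0.2  0.6 -0.1 -0.2
  0.   0.2]
[[319.7  85.3]
 [426.2  83.7]
 [325.7  15.5]]
-186 [ 0.4787 -0.2232]
-176 [ 0.4883 -0.2205]
-130 [ 0.5326 -0.208 ]
-70 [ 0.5904 -0.1919]
```

```bash
bash g.sh 'rows([.4883,-.2205,.06],np.radians(15.65),2)'
```

```text
t 9.4 p [ 0.4861 -0.224   0.1053] yaw 15.08 F [-0.4  0.2 -1.4] op 0.0139 n 2
[{"x": 0.0055, "y": -0.0042, "z": 0.0755, "ax": -0.0032, "ay": 0.0031, "az": -0.0024}, {"x": 0.0051, "y": -0.0047, "z": 0.0755, "ax": 0.0, "ay": 0.0, "az": -0.0024}]
```

Call:
apply_moves(moves=[{"x": 0.0055, "y": -0.0045, "z": 0.075, "ax": -0.003, "ay": 0.003, "az": -0.0025, "hand": 0}, {"x": 0.005, "y": -0.0045, "z": 0.075, "ax": 0, "ay": 0, "az": -0.0025, "hand": 0}, {"x": 0, "y": 0, "z": 0, "ax": 0, "ay": 0, "az": 0, "hand": 0}])

```text
time_s: 9.7
eef_pos: [0.4879, -0.2178, 0.0577]
ee_rot: [0.99, 0.14, -0.001, -0.002]
ft_force: [-0.7, 0.1, -2.2]
opening: 0.0139
```

```bash
bash g.sh 'rows([.4883,-.2205,.02],np.radians(15.65),2)'
```

```text
t 9.7 p [ 0.4879 -0.2178  0.0577] yaw 16.06 F [-0.7  0.1 -2.2] op 0.0139 n 2
[{"x": -0.0005, "y": 0.0047, "z": 0.0628, "ax": -0.0016, "ay": 0.0005, "az": 0.0017}, {"x": -0.0006, "y": 0.0045, "z": 0.0629, "ax": -0.0, "ay": 0.0, "az": 0.0018}]
```

Call:
apply_moves(moves=[{"x": 0, "y": 0.0045, "z": 0.065, "ax": -0.0015, "ay": 0.0005, "az": 0.002, "hand": 0}, {"x": 0, "y": 0.0045, "z": 0.045, "ax": 0, "ay": 0, "az": 0.0015, "hand": 0}, {"x": 0, "y": 0, "z": 0, "ax": 0, "ay": 0, "az": 0, "hand": 0}, {"x": 0, "y": 0, "z": 0, "ax": 0, "ay": 0, "az": 0, "hand": 0}])

```text
time_s: 10.1
eef_pos: [0.4893, -0.2178, 0.0243]
ee_rot: [0.99, 0.139, -0.001, -0.001]
ft_force: [-0.4, -0.6, -1.4]
opening: 0.0141
```

```bash
bash g.sh 'rows([.4883,-.2205,.01],np.radians(15.65),2)'
python3 - <<'E'
from h import *
import cv2
im=env.camera("wrist")[:,:,::-1];cv2.imwrite("pics/g.png",cv2.resize(im[:260,120:400],None,fx=2.3,fy=2.3,interpolation=cv2.INTER_CUBIC))
print(env.camera_model("wrist")["pose"].tolist())
E
```

```text
t 10.1 p [ 0.4893 -0.2178  0.0243] yaw 16.01 F [-0.4 -0.6 -1.4] op 0.0141 n 2
[{"x": -0.0028, "y": 0.0039, "z": 0.0238, "ax": -0.0011, "ay": 0.0004, "az": 0.0015}, {"x": -0.0027, "y": 0.0039, "z": 0.0238, "ax": -0.0, "ay": 0.0, "az": 0.0015}]
[[0.2757171268205351, -0.9163098051248281, -0.290441744606258, 0.5689644774512239], [-0.9612331767328562, -0.2638635748966881, -0.08004244993001951, -0.1959412699544613], [-0.0032933153339480955, 0.301251315142088, -0.9535390915947137, 0.2197434335439851], [0.0, 0.0, 0.0, 1.0]]
```

View pics/g.png

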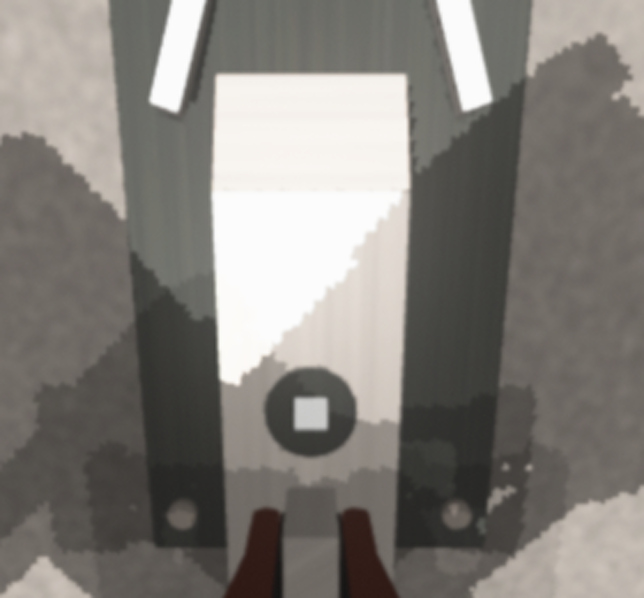

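Call:
apply_moves(moves=[{"x": -0.002, "y": 0.0095, "z": 0.015, "ax": -0.001, "ay": 0, "az": 0.001, "hand": 0}, {"x": 0, "y": 0, "z": 0.015, "ax": 0, "ay": 0, "az": 0, "hand": 0}, {"x": 0, "y": 0, "z": 0.008, "ax": 0, "ay": 0, "az": 0, "hand": 0}, {"x": 0, "y": 0, "z": 0, "ax": 0, "ay": 0, "az": 0, "hand": 0}])

```text
time_s: 10.55
eef_pos: [0.4913, -0.2221, 0.0143]
ee_rot: [0.99, 0.138, 0.001, 0.001]
ft_force: [-0.1, 0.7, -1.7]
opening: 0.0136
```

```bash
bash g.sh 'rows([.4883,-.2205,.01],np.radians(15.65),2)'
python3 - <<'E'
from h import *
import cv2
im=env.camera("wrist")[:,:,::-1];cv2.imwrite("pics/g2.png",cv2.resize(im[:260,120:400],None,fx=2.3,fy=2.3,interpolation=cv2.INTER_CUBIC))
E
```

```text
t 10.55 p [ 0.4913 -0.2221  0.0143] yaw 15.89 F [-0.1  0.7 -1.7] op 0.0136 n 2
[{"x": -0.0042, "y": -0.004, "z": 0.0072, "ax": 0.0015, "ay": -0.001, "az": 0.001}, {"x": -0.0041, "y": -0.004, "z": 0.0072, "ax": 0.0, "ay": -0.0, "az": 0.001}]
```

View pics/g2.png

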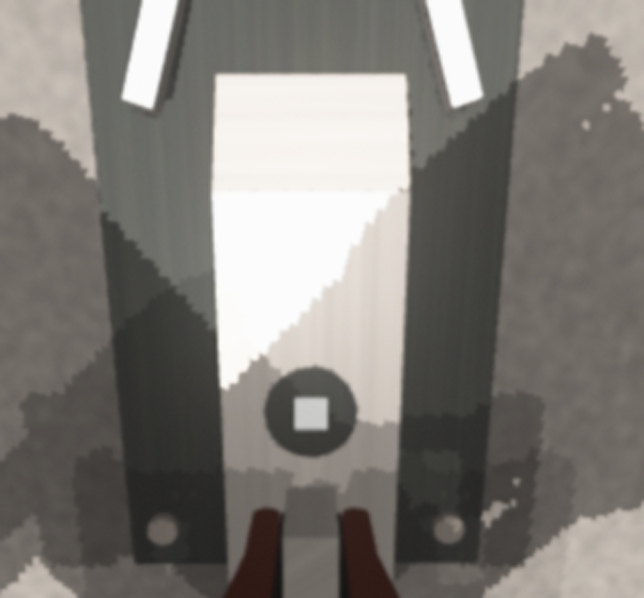

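Call:
apply_moves(moves=[{"x": 0, "y": -0.0075, "z": 0.004, "ax": 0.0015, "ay": -0.001, "az": 0.001, "hand": 0}, {"x": 0, "y": 0, "z": 0.005, "ax": 0, "ay": 0, "az": 0, "hand": 0}, {"x": 0, "y": 0, "z": 0.004, "ax": 0, "ay": 0, "az": 0, "hand": 0}])

```text
time_s: 10.9
eef_pos: [0.4909, -0.2199, 0.0106]
ee_rot: [0.991, 0.137, 0.0, 0.0]
ft_force: [0.7, 0.2, -2.5]
opening: 0.0141
```

```bash
bash g.sh 'rows([.4883,-.2205,.01],np.radians(15.65),2)'
```

```text
t 10.9 p [ 0.4909 -0.2199  0.0106] yaw 15.76 F [ 0.7  0.2 -2.5] op 0.0141 n 2
[{"x": -0.0045, "y": -0.0003, "z": 0.001, "ax": 0.0001, "ay": -0.0002, "az": 0.0004}, {"x": -0.0045, "y": -0.0002, "z": 0.0011, "ax": 0.0, "ay": 0.0, "az": 0.0005}]
```

Call:
apply_moves(moves=[{"x": 0, "y": 0, "z": 0.0035, "ax": 0, "ay": 0, "az": 0, "hand": 0}, {"x": 0, "y": 0, "z": 0.0035, "ax": 0, "ay": 0, "az": 0, "hand": 0}, {"x": 0, "y": 0, "z": 0, "ax": 0, "ay": 0, "az": 0, "hand": 0}])

```text
time_s: 11.2
eef_pos: [0.491, -0.22, 0.0095]
ee_rot: [0.991, 0.137, 0.0, 0.0]
ft_force: [-0.8, -0.2, -2.5]
opening: 0.0141
```

Call:
apply_moves(moves=[{"x": 0, "y": 0, "z": 0.0035, "ax": 0, "ay": 0, "az": 0, "hand": 0}, {"x": 0, "y": 0, "z": 0, "ax": 0, "ay": 0, "az": 0, "hand": 0}])

```text
time_s: 11.4
eef_pos: [0.4912, -0.2202, 0.0094]
ee_rot: [0.991, 0.137, 0.001, 0.0]
ft_force: [-0.1, 0.1, -1.7]
opening: 0.0139
```

Call:
apply_moves(moves=[{"x": 0, "y": 0, "z": 0.006, "ax": 0, "ay": 0, "az": 0, "hand": 0}, {"x": 0, "y": 0, "z": 0.002, "ax": 0, "ay": 0, "az": 0, "hand": 0}])

```text
time_s: 11.6
eef_pos: [0.4915, -0.2203, 0.009]
ee_rot: [0.991, 0.137, 0.001, 0.001]
ft_force: [-1.4, 0.9, 1.2]
opening: 0.0141
```

```bash
bash g.sh 'rows([.4883,-.2205,.01],np.radians(15.65),2)'
python3 - <<'E'
from h import *
import cv2
im=env.camera("side")[:,:,::-1];cv2.imwrite("pics/h.png",cv2.resize(im[120:210,180:320],None,fx=5.5,fy=5.5,interpolation=cv2.INTER_CUBIC))
E
```

```text
t 11.6 p [ 0.4915 -0.2203  0.009 ] yaw 15.77 F [-1.4  0.9  1.2] op 0.0141 n 2
[{"x": -0.0052, "y": -0.0011, "z": -0.0017, "ax": 0.0008, "ay": -0.0008, "az": 0.0005}, {"x": -0.0052, "y": -0.001, "z": -0.0018, "ax": 0.0, "ay": 0.0, "az": 0.0005}]
```

View pics/h.png

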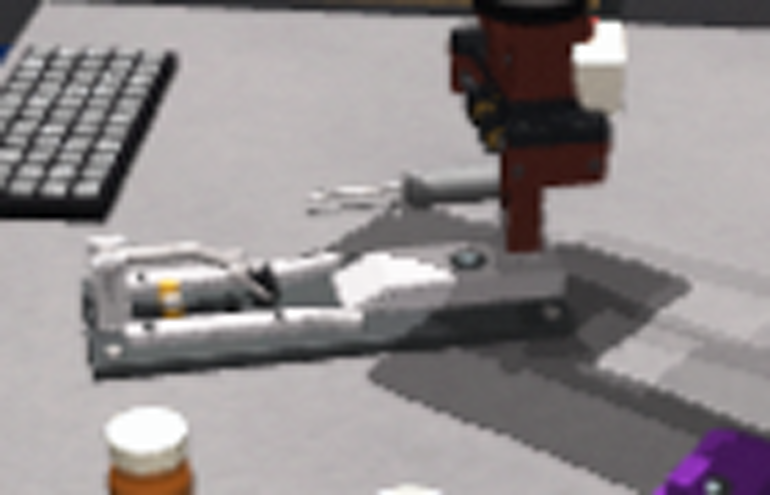

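The carrier rests on the plate (Fz +1.2 N, z as predicted), aligned, with its nose at about x = -49. Sliding in.

Call:
apply_moves(moves=[{"x": 0.02, "y": -0.001, "z": 0, "ax": 0, "ay": 0, "az": 0.0005, "hand": 0}, {"x": 0.02, "y": -0.001, "z": 0, "ax": 0, "ay": 0, "az": 0.0005, "hand": 0}, {"x": 0.02, "y": 0, "z": 0, "ax": 0, "ay": 0, "az": 0, "hand": 0}, {"x": 0, "y": 0, "z": 0, "ax": 0, "ay": 0, "az": 0, "hand": 0}])

```text
time_s: 12.05
eef_pos: [0.5088, -0.2149, 0.009]
ee_rot: [0.991, 0.136, 0.0, 0.001]
ft_force: [1.3, 1.2, 0.8]
opening: 0.0135
```

```bash
cat > sx.py <<'E'
from pl import *
s=np.array([.6578,-.173]);a=np.radians(15.65)
def sx():
    o,p,y,r=state();d=p[:2]-s
    print("t",round(o["time_s"],2),"stageX %.1f lat %.1f z %.1f yaw %.2f (mm/deg)"%((d@[np.cos(a),np.sin(a)])*1e3,(d@[-np.sin(a),np.cos(a)])*1e3,p[2]*1e3,np.degrees(y-a)),"tilt",(R.from_matrix(np.array([[np.cos(a),np.sin(a),0],[np.sin(a),-np.cos(a),0],[0,0,-1]]).T@r).as_rotvec()*57.3).round(2),"F stage",[round(v,1) for v in ([f:=o["ft_force"]][0][:2]@[np.cos(a),np.sin(a)],f[:2]@[-np.sin(a),np.cos(a)],f[2])],"op",round(o["opening"]*1e3,1))
sx()
E
python3 sx.py
python3 - <<'E'
from h import *
import cv2
im=env.camera("wrist")[:,:,::-1];cv2.imwrite("pics/i.png",cv2.resize(im[:260,120:400],None,fx=2.3,fy=2.3,interpolation=cv2.INTER_CUBIC))
E
```

```text
File "sx.py", line 5
    print("t",round(o["time_s"],2),"stageX %.1f lat %.1f z %.1f yaw %.2f (mm/deg)"%((d@[np.cos(a),np.sin(a)])*1e3,(d@[-np.sin(a),np.cos(a)])*1e3,p[2]*1e3,np.degrees(y-a)),"tilt",(R.from_matrix(np.array([[np.cos(a),np.sin(a),0],[np.sin(a),-np.cos(a),0],[0,0,-1]]).T@r).as_rotvec()*57.3).round(2),"F stage",[round(v,1) for v in ([f:=o["ft_force"]][0][:2]@[np.cos(a),np.sin(a)],f[:2]@[-np.sin(a),np.cos(a)],f[2])],"op",round(o["opening"]*1e3,1))
                                                                                                                                                                                                                                                                                                                                        ^^^^^^^^^^^^^^^^
SyntaxError: assignment expression cannot be used in a comprehension iterable expression
```

View pics/i.png

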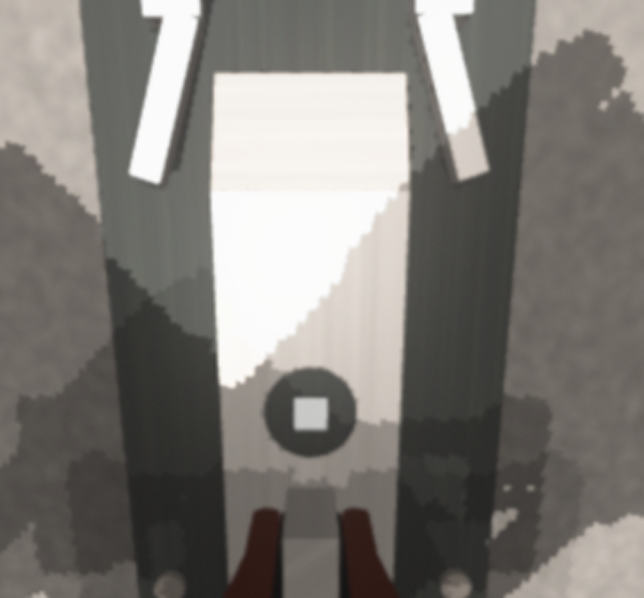

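```bash
cat > sx.py <<'E'
from pl import *
s=np.array([.6578,-.173]);a=np.radians(15.65);c,q=np.cos(a),np.sin(a)
def sx():
    o,p,y,r=state();d=p[:2]-s;f=o["ft_force"]
    T=np.array([[c,q,0],[q,-c,0],[0,0,-1]])
    print("t",round(o["time_s"],2),"X %.1f lat %.1f z %.1f yaw %.2f"%(d@[c,q]*1e3,d@[-q,c]*1e3,p[2]*1e3,np.degrees(y-a)),"nose %.1f"%(d@[c,q]*1e3+124),"rotvec(tool)err",(R.from_matrix(r.T@T).as_rotvec()/np.radians(120)).round(4),"F",np.round([f[:2]@[c,q],f[:2]@[-q,c],f[2]],1),"op",round(o["opening"]*1e3,1))
sx()
E
python3 sx.py
```

```text
t 12.1 X -154.8 lat -0.1 z 9.0 yaw 0.00 nose -30.8 rotvec(tool)err [ 0.0008 -0.0002  0.    ] F [1.3 0.2 0.3] op 14.2
```

Call:
apply_moves(moves=[{"x": 0.017, "y": 0, "z": 0, "ax": 0.0005, "ay": 0, "az": 0, "hand": 0}, {"x": 0.017, "y": 0, "z": 0, "ax": 0, "ay": 0, "az": 0, "hand": 0}, {"x": 0.017, "y": 0, "z": 0, "ax": 0, "ay": 0, "az": 0, "hand": 0}, {"x": 0.017, "y": 0, "z": 0, "ax": 0, "ay": 0, "az": 0, "hand": 0}, {"x": 0.01, "y": 0, "z": 0, "ax": 0, "ay": 0, "az": 0, "hand": 0}])

```text
time_s: 12.6
eef_pos: [0.5285, -0.2086, 0.0089]
ee_rot: [0.991, 0.137, -0.003, -0.0]
ft_force: [-4.8, -1.7, 4.6]
opening: 0.0138
```

```bash
python3 sx.py
```

```text
t 12.6 X -134.1 lat 0.6 z 8.9 yaw 0.07 nose -10.1 rotvec(tool)err [-0.0004  0.0029  0.0006] F [-5.1 -0.4  4.6] op 13.8
```

Call:
apply_moves(moves=[{"x": 0.012, "y": 0.001, "z": 0, "ax": 0, "ay": 0.0015, "az": 0, "hand": 0}, {"x": 0.012, "y": 0, "z": 0, "ax": 0, "ay": 0, "az": 0, "hand": 0}, {"x": 0.012, "y": 0, "z": 0, "ax": 0, "ay": 0, "az": 0, "hand": 0}])

```text
time_s: 12.9
eef_pos: [0.5372, -0.2059, 0.0089]
ee_rot: [0.991, 0.137, -0.004, -0.0]
ft_force: [-4.8, -1.5, 5.5]
opening: 0.0135
```

```bash
python3 sx.py
python3 - <<'E'
from h import *
import cv2
im=env.camera("side")[:,:,::-1];a=cv2.resize(im[150:200,190:300],None,fx=6.5,fy=6.5,interpolation=cv2.INTER_CUBIC)
cv2.imwrite("pics/j.png",a)
im=env.camera("wrist")[:,:,::-1];cv2.imwrite("pics/jw.png",cv2.resize(im[:260,120:400],None,fx=2.3,fy=2.3,interpolation=cv2.INTER_CUBIC))
E
```

```text
t 12.9 X -125.0 lat 0.9 z 8.9 yaw 0.12 nose -1.0 rotvec(tool)err [-0.0009  0.0033  0.001 ] F [-5.  -0.2  5.5] op 13.5
```

View pics/j.png

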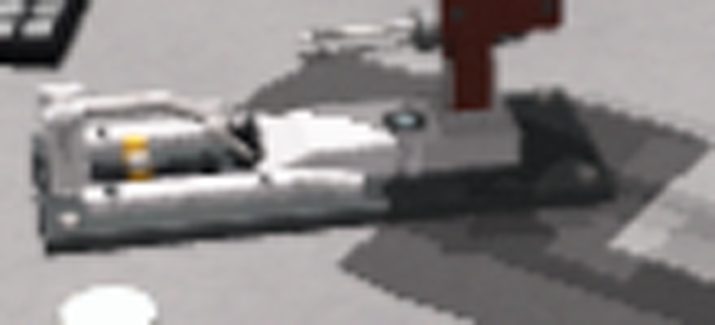

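View pics/jw.png

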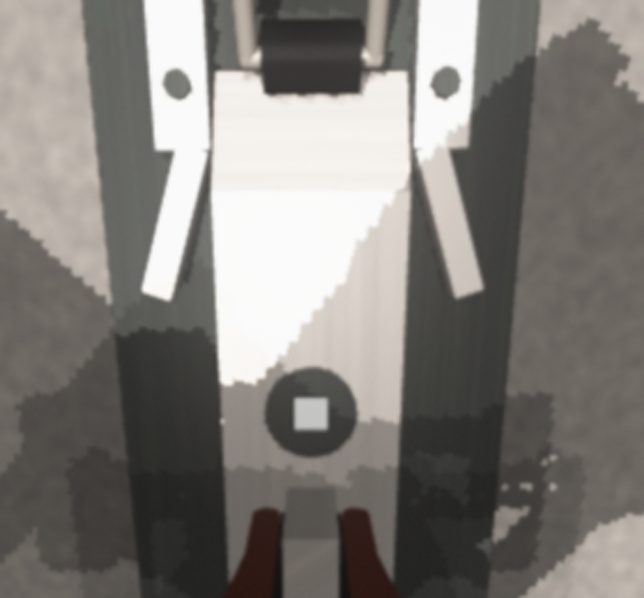

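Call:
apply_moves(moves=[{"x": 0.012, "y": 0.0015, "z": -0.001, "ax": 0, "ay": 0.002, "az": 0.0005, "hand": 0}, {"x": 0.012, "y": 0.0005, "z": -0.001, "ax": 0, "ay": 0, "az": 0, "hand": 0}, {"x": 0.012, "y": 0, "z": 0, "ax": 0, "ay": 0, "az": 0, "hand": 0}])

```text
time_s: 13.3
eef_pos: [0.5429, -0.2038, 0.0088]
ee_rot: [0.99, 0.138, -0.006, -0.001]
ft_force: [-12.6, -6.8, 12.7]
opening: 0.0136
```

```bash
python3 sx.py
```

```text
t 13.3 X -118.9 lat 1.4 z 8.8 yaw 0.17 nose 5.1 rotvec(tool)err [-0.002   0.0054  0.0014] F [-13.9  -3.2  12.7] op 13.6
```

The carrier is under the roller, but the push has tipped the wrist about 0.6° nose down, so the carrier is pressing on the plate (13 N). I'll relieve that before going on.

Call:
apply_moves(moves=[{"x": -0.003, "y": 0.003, "z": -0.003, "ax": -0.001, "ay": 0.005, "az": 0.0015, "hand": 0}, {"x": 0, "y": 0, "z": 0, "ax": 0, "ay": 0, "az": 0, "hand": 0}])

```text
time_s: 13.5
eef_pos: [0.5417, -0.2047, 0.0089]
ee_rot: [0.991, 0.136, -0.001, -0.001]
ft_force: [-5.1, -1.6, 2.4]
opening: 0.0134
```

```bash
python3 sx.py
```

```text
t 13.5 X -120.4 lat 0.8 z 8.9 yaw -0.02 nose 3.6 rotvec(tool)err [-0.0014  0.0007 -0.0002] F [-5.3 -0.2  2.4] op 13.4
```

Call:
apply_moves(moves=[{"x": 0.01, "y": 0.001, "z": -0.001, "ax": -0.0005, "ay": 0.002, "az": 0, "hand": 0}, {"x": 0.01, "y": 0.0005, "z": -0.001, "ax": 0, "ay": 0.002, "az": 0, "hand": 0}])

```text
time_s: 13.7
eef_pos: [0.5432, -0.2035, 0.0089]
ee_rot: [0.991, 0.136, -0.0, -0.002]
ft_force: [-9.1, -4.4, 4.5]
opening: 0.0141
```

```bash
python3 sx.py
```

```text
t 13.7 X -118.5 lat 1.6 z 8.9 yaw 0.03 nose 5.5 rotvec(tool)err [-0.0021  0.      0.0002] F [-10.   -1.8   4.5] op 14.1
```

```bash

python3 - <<'E'
from h import *
import cv2
im=env.camera("wrist")[:,:,::-1];cv2.imwrite("pics/k.png",cv2.resize(im[:200,180:340],None,fx=3.75,fy=3.0*1.25,interpolation=cv2.INTER_CUBIC)[:600])
im=env.camera("scene")[:,:,::-1];cv2.imwrite("pics/ks.png",cv2.resize(im[210:330,150:310],None,fx=5,fy=5,interpolation=cv2.INTER_CUBIC))
E
```

```text
(no output)
```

View pics/k.png

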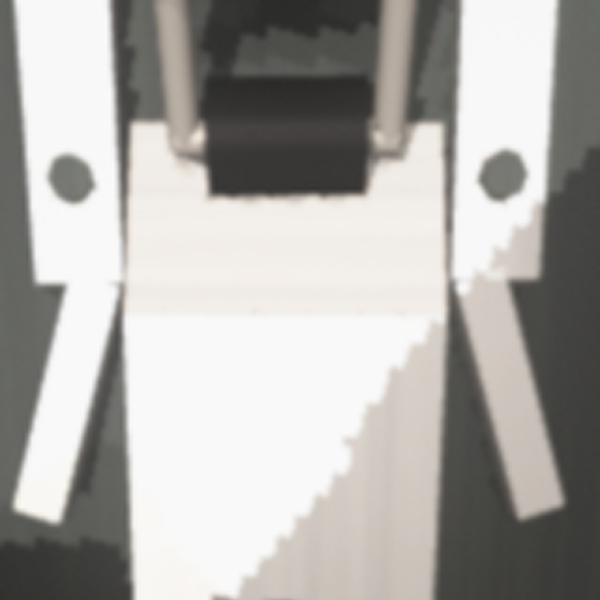

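View pics/ks.png

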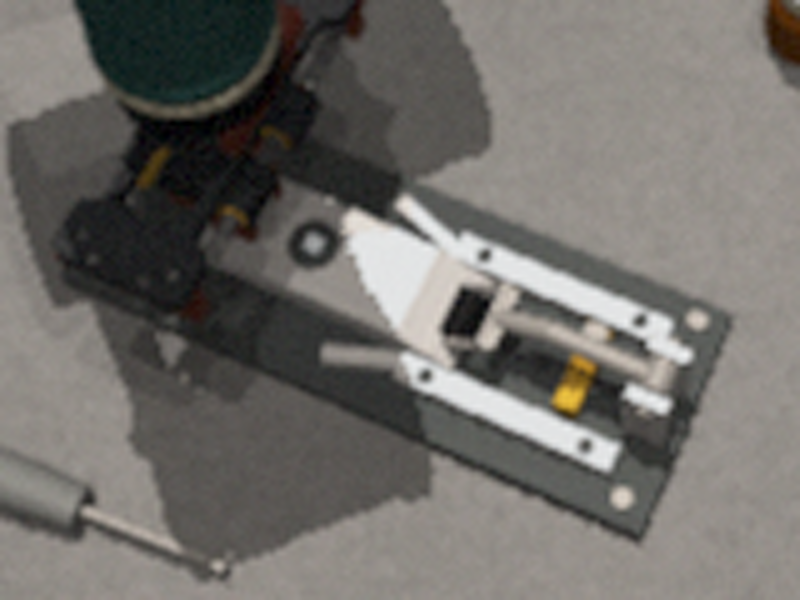

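Call:
apply_moves(moves=[{"x": 0.016, "y": 0.003, "z": -0.002, "ax": -0.001, "ay": 0.002, "az": 0, "hand": 0}, {"x": 0.016, "y": 0.001, "z": -0.002, "ax": 0, "ay": 0.002, "az": 0, "hand": 0}, {"x": 0.016, "y": 0.001, "z": -0.002, "ax": 0, "ay": 0.002, "az": 0, "hand": 0}])

```text
time_s: 14.1
eef_pos: [0.5501, -0.2008, 0.009]
ee_rot: [0.991, 0.136, -0.0, -0.004]
ft_force: [-8.7, -4.1, 2.1]
opening: 0.0136
```

```bash
python3 sx.py
```

```text
t 14.1 X -111.2 lat 2.2 z 9.0 yaw 0.02 nose 12.8 rotvec(tool)err [-0.0035 -0.0003  0.0002] F [-9.5 -1.6  2.1] op 13.6
```

Call:
apply_moves(moves=[{"x": 0.014, "y": 0.005, "z": -0.001, "ax": -0.003, "ay": 0.0015, "az": 0, "hand": 0}, {"x": 0.014, "y": 0.002, "z": -0.001, "ax": -0.001, "ay": 0.0015, "az": 0, "hand": 0}, {"x": 0.014, "y": 0.001, "z": -0.001, "ax": -0.001, "ay": 0.0015, "az": 0, "hand": 0}])

```text
time_s: 14.4
eef_pos: [0.5524, -0.2002, 0.0088]
ee_rot: [0.991, 0.137, -0.004, -0.001]
ft_force: [-10.8, -5.7, 5.0]
opening: 0.0136
```

```bash
python3 sx.py
```

```text
t 14.4 X -108.8 lat 2.2 z 8.8 yaw 0.10 nose 15.2 rotvec(tool)err [-0.0011  0.0036  0.0008] F [-11.9  -2.6   5. ] op 13.6
```

```bash

python3 - <<'E'
from h import *
import cv2
im=env.camera("wrist")[:,:,::-1];cv2.imwrite("pics/l.png",cv2.resize(im[:200,180:340],None,fx=3.75,fy=3.0*1.25,interpolation=cv2.INTER_CUBIC)[:600])
E
```

```text
(no output)
```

View pics/l.png

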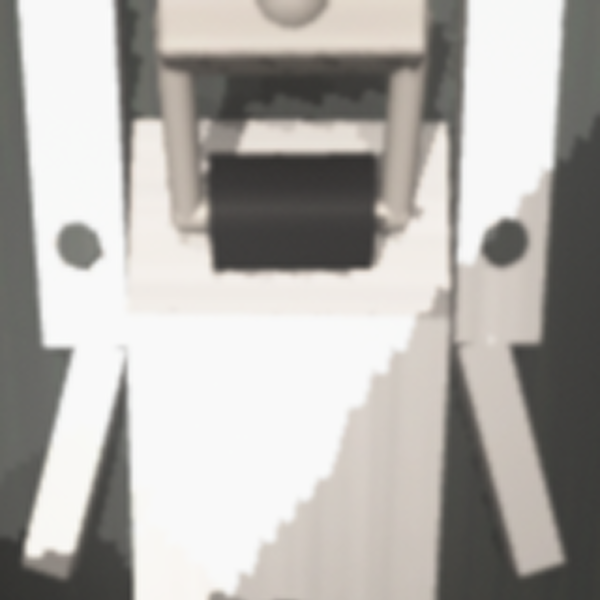

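Call:
apply_moves(moves=[{"x": 0, "y": 0.008, "z": -0.002, "ax": -0.001, "ay": 0.004, "az": 0.0005, "hand": 0}, {"x": 0.012, "y": 0.004, "z": -0.001, "ax": 0, "ay": 0.002, "az": 0, "hand": 0}])

```text
time_s: 14.65
eef_pos: [0.5532, -0.2018, 0.0088]
ee_rot: [0.991, 0.137, -0.001, -0.002]
ft_force: [-16.0, -3.2, 11.1]
opening: 0.0143
```

```bash
python3 sx.py
```

```text
t 14.65 X -108.5 lat 0.5 z 8.8 yaw 0.10 nose 15.5 rotvec(tool)err [-0.0018  0.0003  0.0008] F [-16.3   1.2  11.1] op 14.3
```

Call:
apply_moves(moves=[{"x": 0, "y": 0, "z": -0.005, "ax": -0.001, "ay": 0, "az": 0.0005, "hand": 0}])

```text
time_s: 14.75
eef_pos: [0.5526, -0.2015, 0.0098]
ee_rot: [0.991, 0.136, -0.001, -0.001]
ft_force: [0.2, -0.2, -4.3]
opening: 0.0136
```

```bash
python3 sx.py
```

```text
t 14.75 X -109.0 lat 1.0 z 9.8 yaw 0.02 nose 15.0 rotvec(tool)err [-0.0013  0.0007  0.0002] F [ 0.1 -0.3 -4.3] op 13.6
```

Call:
apply_moves(moves=[{"x": 0.014, "y": 0, "z": -0.006, "ax": -0.001, "ay": 0.001, "az": 0, "hand": 0}])

```text
time_s: 14.85
eef_pos: [0.5547, -0.2001, 0.0109]
ee_rot: [0.991, 0.136, -0.001, -0.001]
ft_force: [-7.4, -4.4, -2.3]
opening: 0.0138
```

```bash
python3 sx.py
```

```text
t 14.85 X -106.6 lat 1.7 z 10.9 yaw 0.02 nose 17.4 rotvec(tool)err [-0.001   0.0012  0.0001] F [-8.3 -2.3 -2.3] op 13.8
```

Call:
apply_moves(moves=[{"x": 0.014, "y": 0.006, "z": 0.002, "ax": -0.001, "ay": 0.001, "az": 0, "hand": 0}, {"x": 0.014, "y": 0.004, "z": -0.001, "ax": -0.001, "ay": 0.001, "az": 0, "hand": 0}])

```text
time_s: 15.05
eef_pos: [0.5586, -0.1998, 0.0094]
ee_rot: [0.991, 0.137, -0.004, -0.001]
ft_force: [-10.7, -3.0, 2.8]
opening: 0.0136
```

```bash
python3 sx.py
```

```text
t 15.05 X -102.8 lat 1.0 z 9.4 yaw 0.07 nose 21.2 rotvec(tool)err [-0.001   0.0033  0.0006] F [-11.1  -0.    2.8] op 13.6
```

Progressing, with nose about 21 and no lateral force. Same pattern again.

Call:
apply_moves(moves=[{"x": 0.012, "y": 0.003, "z": -0.003, "ax": -0.001, "ay": 0.003, "az": 0.0005, "hand": 0}, {"x": 0.014, "y": 0.003, "z": -0.002, "ax": 0, "ay": 0.002, "az": 0, "hand": 0}])

```text
time_s: 15.25
eef_pos: [0.5617, -0.1985, 0.0093]
ee_rot: [0.991, 0.137, -0.003, -0.002]
ft_force: [-8.8, -3.7, -0.0]
opening: 0.0136
```

```bash
python3 sx.py
```

```text
t 15.25 X -99.4 lat 1.4 z 9.3 yaw 0.06 nose 24.6 rotvec(tool)err [-0.002   0.0023  0.0005] F [-9.5 -1.2 -0. ] op 13.6
```

Call:
apply_moves(moves=[{"x": 0.012, "y": 0.003, "z": -0.002, "ax": -0.001, "ay": 0.003, "az": 0.0005, "hand": 0}, {"x": 0.014, "y": 0.003, "z": -0.002, "ax": 0, "ay": 0.002, "az": 0, "hand": 0}])

```text
time_s: 15.45
eef_pos: [0.5659, -0.1973, 0.0091]
ee_rot: [0.991, 0.136, -0.001, -0.003]
ft_force: [-4.7, -0.9, -1.2]
opening: 0.0138
```

```bash
python3 sx.py
```

```text
t 15.45 X -95.0 lat 1.4 z 9.1 yaw 0.02 nose 29.0 rotvec(tool)err [-0.0026  0.0004  0.0001] F [-4.8  0.4 -1.2] op 13.8
```

The resistance fell to 5 N, so the roller is on the flat. I'll go on a little and check the view.

Call:
apply_moves(moves=[{"x": 0.01, "y": 0.002, "z": -0.001, "ax": -0.002, "ay": 0.001, "az": 0, "hand": 0}, {"x": 0.01, "y": 0.002, "z": 0, "ax": -0.001, "ay": 0.001, "az": 0, "hand": 0}])

```text
time_s: 15.65
eef_pos: [0.5688, -0.1966, 0.0089]
ee_rot: [0.991, 0.137, -0.001, -0.001]
ft_force: [-13.2, -3.1, 11.2]
opening: 0.0141
```

```bash
python3 sx.py
python3 - <<'E'
from h import *
import cv2
print(env.camera_model("wrist")["pose"].tolist())
im=env.camera("wrist")[:,:,::-1];cv2.imwrite("pics/m.png",cv2.resize(im[:200,180:340],None,fx=3.75,fy=3.0*1.25,interpolation=cv2.INTER_CUBIC)[:600])
im=env.camera("scene")[:,:,::-1];cv2.imwrite("pics/ms.png",cv2.resize(im[250:310,210:300],None,fx=8.8,fy=8.8,interpolation=cv2.INTER_CUBIC))
im=env.camera("side")[:,:,::-1];cv2.imwrite("pics/md.png",cv2.resize(im[155:195,190:290],None,fx=8,fy=8,interpolation=cv2.INTER_CUBIC))
E
```

```text
t 15.65 X -92.0 lat 1.3 z 8.9 yaw 0.05 nose 32.0 rotvec(tool)err [-0.0007  0.0012  0.0004] F [-13.6   0.6  11.2] op 14.1
[[0.27071630116185846, -0.9171502205089062, -0.29248616600739347, 0.6488450193500269], [-0.9626555241630768, -0.25875402196719743, -0.07962849938375538, -0.17477716997908807], [-0.002650676055573868, 0.303120156268536, -0.9529486579979974, 0.20404502162859425], [0.0, 0.0, 0.0, 1.0]]
```

View pics/m.png

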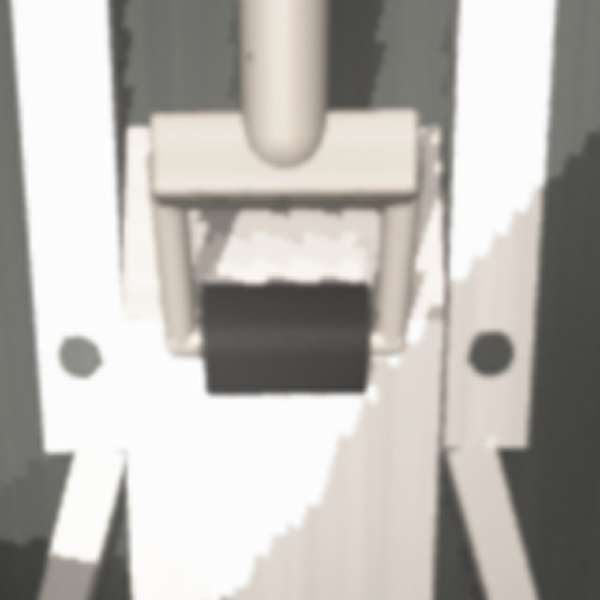

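View pics/ms.png

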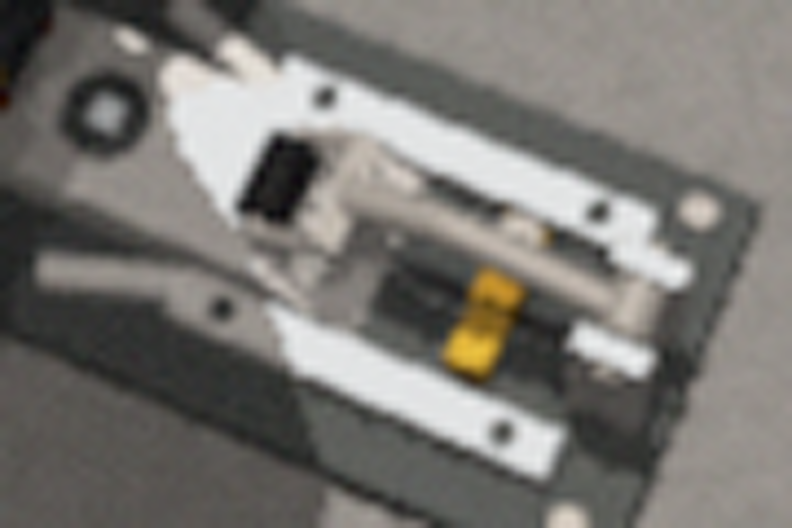

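View pics/md.png

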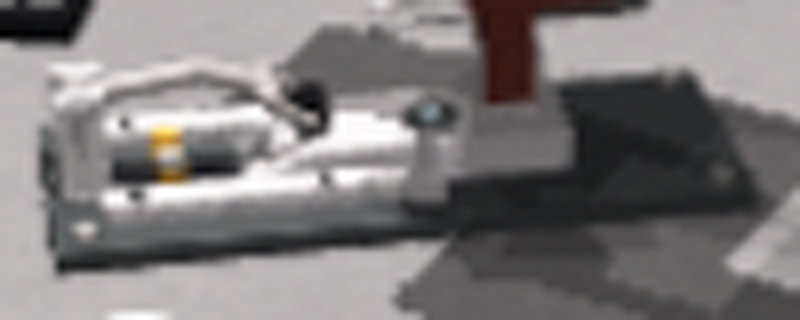

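```bash
python3 - <<'E'
from h import *
m=env.camera_model("scene");P=[.6605,-.1733,.2817]
for X in range(40,76,4):
    q=(proj(m,place(P,[(X,-22,26),(X,22,26),(X,-22,12)]))-[210,250]+.5)*8.8-.5; print(X,q.round(0).tolist())
for X in range(24,48,4): print("nose",X,((proj(m,place(P,[(X,-25,16),(X,25,16),(X,-25,12)]))-[210,250]+.5)*8.8-.5).round(0).tolist())
print("roller rest/rail end",((proj(m,place(P,[(95,-26.8,22),(95,26.8,22),(-20,-26.8,22)]))-[210,250]+.5)*8.8-.5).round(0).tolist())
E
```

```text
40 [[391.0, 335.0], [455.0, 194.0], [392.0, 350.0]]
44 [[404.0, 340.0], [468.0, 199.0], [405.0, 356.0]]
48 [[417.0, 346.0], [481.0, 205.0], [418.0, 361.0]]
52 [[430.0, 352.0], [494.0, 210.0], [431.0, 367.0]]
56 [[444.0, 358.0], [507.0, 216.0], [444.0, 373.0]]
60 [[457.0, 363.0], [520.0, 221.0], [457.0, 379.0]]
64 [[471.0, 369.0], [534.0, 227.0], [471.0, 384.0]]
68 [[484.0, 375.0], [547.0, 233.0], [484.0, 390.0]]
72 [[497.0, 381.0], [560.0, 238.0], [497.0, 396.0]]
nose 24 [[335.0, 333.0], [408.0, 174.0], [335.0, 337.0]]
nose 28 [[348.0, 338.0], [421.0, 180.0], [348.0, 343.0]]
nose 32 [[361.0, 344.0], [434.0, 185.0], [361.0, 348.0]]
nose 36 [[374.0, 350.0], [447.0, 191.0], [374.0, 354.0]]
nose 40 [[387.0, 355.0], [459.0, 196.0], [387.0, 360.0]]
nose 44 [[400.0, 361.0], [472.0, 202.0], [400.0, 365.0]]
roller rest/rail end [[568.0, 435.0], [642.0, 260.0], [188.0, 269.0]]
```

The roller is on the flat, and the backstop's front is around stage x ≈ 55. The nose is at about 33, so 20 mm remain. The gripped push mixes in vertical press, so I'll let go and push the carrier's rear face with closed fingers instead, which gives a cleaner feel for the stop.

Call:
apply_moves(moves=[{"x": -0.002, "y": 0, "z": -0.003, "ax": 0, "ay": 0, "az": 0, "hand": 0}, {"x": 0, "y": 0, "z": 0, "ax": 0, "ay": 0, "az": 0, "hand": 0.35}, {"x": 0, "y": 0, "z": 0, "ax": 0, "ay": 0, "az": 0, "hand": 0.35}, {"x": 0, "y": 0, "z": 0, "ax": 0, "ay": 0, "az": 0, "hand": 0.35}])

```text
time_s: 16.2
eef_pos: [0.5738, -0.1968, 0.0107]
ee_rot: [0.991, 0.136, 0.003, 0.001]
ft_force: [-0.2, -0.1, 0.3]
opening: 0.0302
```

```bash
python3 sx.py
```

```text
t 16.2 X -87.3 lat -0.3 z 10.7 yaw -0.01 nose 36.7 rotvec(tool)err [ 0.0009 -0.0029 -0.0001] F [-0.3 -0.   0.3] op 30.2
```

Call:
apply_moves(moves=[{"x": 0, "y": 0, "z": -0.06, "ax": 0, "ay": 0, "az": 0, "hand": 0.35}, {"x": 0, "y": 0, "z": -0.1, "ax": 0, "ay": 0, "az": 0, "hand": 0.35}, {"x": -0.07, "y": 0, "z": 0, "ax": 0, "ay": 0, "az": 0, "hand": 0.35}, {"x": -0.09, "y": 0, "z": 0, "ax": 0, "ay": 0, "az": 0, "hand": 0}, {"x": 0, "y": 0, "z": 0, "ax": 0, "ay": 0, "az": 0, "hand": 0}])

```text
time_s: 16.7
eef_pos: [0.5307, -0.2103, 0.0612]
ee_rot: [0.991, 0.137, 0.006, 0.002]
ft_force: [0.8, 0.4, 0.8]
opening: 0.0184
```

```bash
python3 sx.py
python3 - <<'E'
from h import *
import cv2
print(env.camera_model("wrist")["pose"].tolist())
im=env.camera("wrist")[:,:,::-1];cv2.imwrite("pics/n.png",cv2.resize(im[:270,120:400],None,fx=2.2,fy=2.2,interpolation=cv2.INTER_CUBIC)[:600])
im=env.camera("side")[:,:,::-1];cv2.imwrite("pics/nd.png",cv2.resize(im[140:200,190:300],None,fx=7,fy=7,interpolation=cv2.INTER_CUBIC))
E
```

```text
t 16.7 X -132.4 lat -1.7 z 61.2 yaw 0.06 nose -8.4 rotvec(tool)err [ 0.0025 -0.0057  0.0005] F [0.9 0.2 0.8] op 18.4
[[0.270836762657947, -0.9218028222480332, -0.2773571792626274, 0.6076704325101991], [-0.9626165145014945, -0.25811866298839214, -0.08212308948204552, -0.188041306866582], [0.00411023137477611, 0.28923055286854304, -0.9572506428754175, 0.25755001172148645], [0.0, 0.0, 0.0, 1.0]]
```

View pics/n.png

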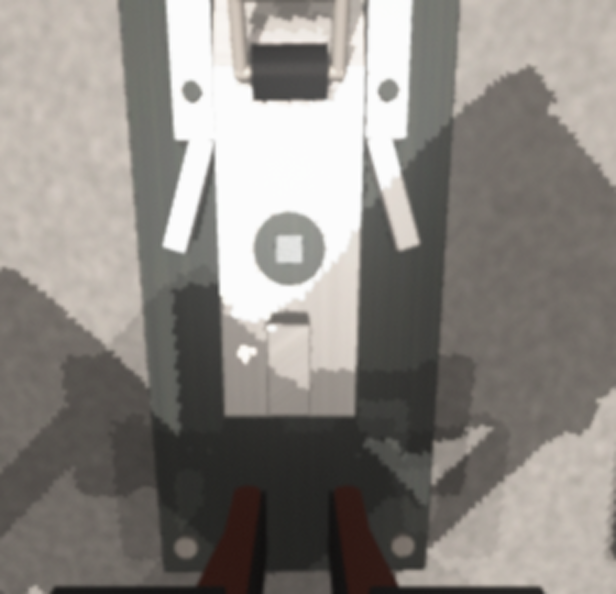

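View pics/nd.png

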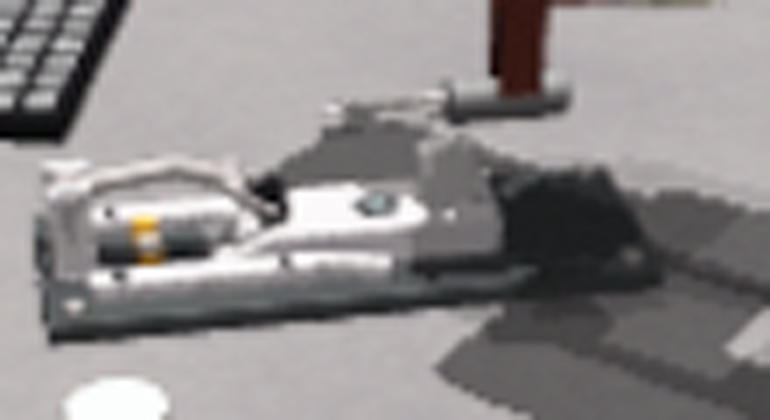

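```bash
python3 - <<'E'
from h import *
m=env.camera_model("wrist");T=m["pose"];a=np.radians(15.65)
def hit(px,z):
    d=T[:3,:3]@(np.linalg.inv(m["intrinsics"])@np.r_[px,1]);t=(z-T[2,3])/d[2];p=T[:3,3]+t*d-[.6578,-.173,0]
    return (p[:2]@np.array([[np.cos(a),-np.sin(a)],[np.sin(a),np.cos(a)]])*1e3).round(1)
u=lambda x,y:((x+.5)/2.2-.5+120,(y+.5)/2.2-.5)
print("rear L,R",hit(u(224,415),.032),hit(u(356,415),.032),"handle top front",hit(u(289,323),.066),"disc",hit(u(289,248),.032))
print("rail mouth junction",hit(u(213,139),.022),hit(u(366,139),.022))
E
```

```text
rear L,R [-116.4   25.3] [-116.5  -25.8] handle top front [-76.3  -0.2] disc [-54.2   0. ]
rail mouth junction [-17.1  27. ] [-17.  -27.4]
```

Call:
apply_moves(moves=[{"x": -0.01, "y": -0.005, "z": 0.05, "ax": 0.0025, "ay": -0.0055, "az": 0.0005, "hand": 0}, {"x": 0, "y": 0, "z": 0.07, "ax": 0, "ay": 0, "az": 0, "hand": 0}, {"x": 0, "y": 0, "z": 0.05, "ax": 0, "ay": 0, "az": 0, "hand": 0}, {"x": 0, "y": 0, "z": 0, "ax": 0, "ay": 0, "az": 0, "hand": 0}])

```text
time_s: 17.2
eef_pos: [0.5353, -0.2097, 0.0064]
ee_rot: [0.991, 0.137, 0.002, 0.001]
ft_force: [-0.2, -0.4, -0.0]
opening: 0.0001
```

```bash
python3 sx.py
```

```text
t 17.2 X -127.9 lat -2.3 z 6.4 yaw 0.05 nose -3.9 rotvec(tool)err [ 0.0013 -0.0022  0.0004] F [-0.3 -0.4 -0. ] op 0.1
```

Call:
apply_moves(moves=[{"x": -0.02, "y": -0.0075, "z": 0.01, "ax": 0.001, "ay": -0.002, "az": 0, "hand": 0}, {"x": 0, "y": 0, "z": 0.02, "ax": 0, "ay": 0, "az": 0, "hand": 0}, {"x": 0, "y": 0, "z": 0.008, "ax": 0, "ay": 0, "az": 0, "hand": 0}])

```text
time_s: 17.5
eef_pos: [0.5297, -0.2087, -0.0065]
ee_rot: [0.991, 0.137, -0.0, 0.0]
ft_force: [0.2, -0.1, 0.4]
opening: 0.0003
```

```bash
python3 sx.py
python3 - <<'E'
from h import *
import cv2
im=env.camera("wrist")[:,:,::-1];a=cv2.resize(im[:270,160:360],None,fx=2.2,fy=2.2,interpolation=cv2.INTER_CUBIC)[:594]
im=env.camera("side")[:,:,::-1];b=cv2.resize(im[140:200,225:290],None,fx=5.4,fy=5.4,interpolation=cv2.INTER_CUBIC)
c=np.zeros((594,800,3),np.uint8);c[:a.shape[0],:440]=a[:594];c[:b.shape[0],445:445+b.shape[1]]=b[:,:355];cv2.imwrite("pics/o.png",c)
E
```

```text
t 17.5 X -133.0 lat 0.2 z -6.5 yaw 0.11 nose -9.0 rotvec(tool)err [0.     0.0002 0.0009] F [ 0.2 -0.2  0.4] op 0.3
```

View pics/o.png

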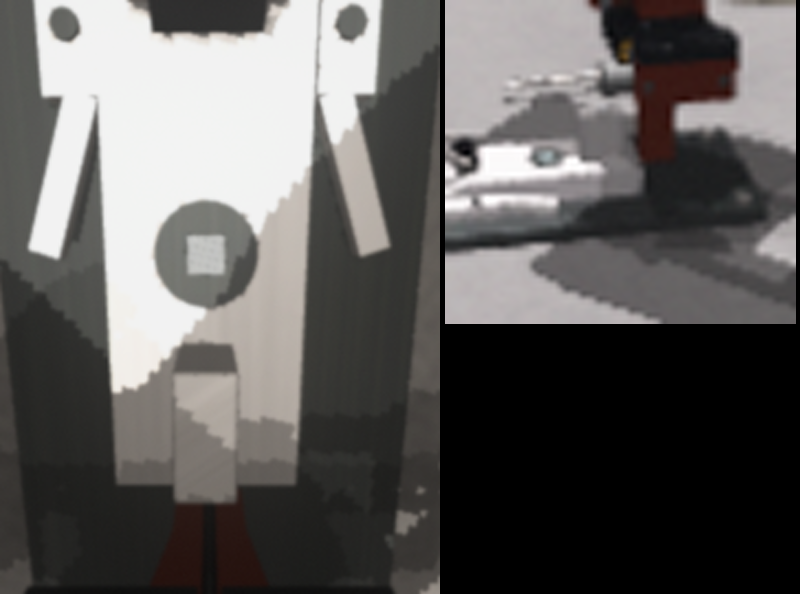

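Call:
apply_moves(moves=[{"x": 0.01, "y": 0, "z": 0, "ax": 0, "ay": 0, "az": 0.001, "hand": 0}, {"x": 0.01, "y": 0, "z": 0, "ax": 0, "ay": 0, "az": 0, "hand": 0}, {"x": 0.01, "y": 0, "z": 0, "ax": 0, "ay": 0, "az": 0, "hand": 0}])

```text
time_s: 17.9
eef_pos: [0.5348, -0.2064, -0.0059]
ee_rot: [0.991, 0.136, -0.003, -0.0]
ft_force: [-7.5, -3.6, 2.3]
opening: 0.0002
```

```bash
python3 sx.py
```

```text
t 17.9 X -127.4 lat 1.0 z -5.9 yaw 0.02 nose -3.4 rotvec(tool)err [-0.0008  0.0031  0.0002] F [-8.2 -1.4  2.3] op 0.2
```

Call:
apply_moves(moves=[{"x": 0.008, "y": 0, "z": 0, "ax": 0, "ay": 0.0005, "az": 0, "hand": 0}, {"x": 0.008, "y": 0, "z": 0, "ax": 0, "ay": 0.0005, "az": 0, "hand": 0}])

```text
time_s: 18.1
eef_pos: [0.5357, -0.2053, -0.0059]
ee_rot: [0.991, 0.137, -0.006, -0.001]
ft_force: [-6.5, -3.0, 1.0]
opening: 0.0004
```

```bash
python3 sx.py
```

```text
t 18.1 X -126.3 lat 1.9 z -5.9 yaw 0.10 nose -2.3 rotvec(tool)err [-0.0016  0.0053  0.0008] F [-7.1 -1.1  1. ] op 0.4
```

Call:
apply_moves(moves=[{"x": 0.01, "y": 0.003, "z": 0, "ax": -0.001, "ay": 0.004, "az": 0, "hand": 0}, {"x": 0.01, "y": 0.001, "z": 0, "ax": 0, "ay": 0.002, "az": 0, "hand": 0}])

```text
time_s: 18.3
eef_pos: [0.5371, -0.2046, -0.006]
ee_rot: [0.99, 0.138, -0.003, -0.002]
ft_force: [-7.1, -2.6, 2.5]
opening: 0.0005
```

```bash
python3 sx.py
```

```text
t 18.3 X -124.8 lat 2.1 z -6.0 yaw 0.18 nose -0.8 rotvec(tool)err [-0.0019  0.0031  0.0015] F [-7.6 -0.6  2.5] op 0.5
```

Call:
apply_moves(moves=[{"x": 0.01, "y": 0.002, "z": 0, "ax": 0, "ay": 0.002, "az": 0, "hand": 0}, {"x": 0.01, "y": 0.001, "z": 0, "ax": 0, "ay": 0.002, "az": 0, "hand": 0}])

```text
time_s: 18.5
eef_pos: [0.5382, -0.2039, -0.006]
ee_rot: [0.99, 0.138, -0.003, -0.003]
ft_force: [-6.9, -3.0, 2.4]
opening: 0.0008
```

```bash
python3 sx.py
```

```text
t 18.5 X -123.5 lat 2.5 z -6.0 yaw 0.26 nose 0.5 rotvec(tool)err [-0.0032  0.0029  0.0021] F [-7.4 -1.   2.4] op 0.8
```

Call:
apply_moves(moves=[{"x": 0.013, "y": 0.006, "z": 0, "ax": -0.003, "ay": 0.003, "az": 0.002, "hand": 0}, {"x": 0.013, "y": 0.002, "z": 0, "ax": -0.001, "ay": 0.002, "az": 0.001, "hand": 0}, {"x": 0.013, "y": 0.002, "z": 0, "ax": 0, "ay": 0.002, "az": 0.0005, "hand": 0}])

```text
time_s: 18.8
eef_pos: [0.5414, -0.2031, -0.006]
ee_rot: [0.991, 0.136, -0.003, -0.002]
ft_force: [-7.6, -3.4, 2.7]
opening: 0.0002
```

```bash
python3 sx.py
```

```text
t 18.8 X -120.2 lat 2.5 z -6.0 yaw -0.07 nose 3.8 rotvec(tool)err [-0.0018  0.0027 -0.0006] F [-8.3 -1.2  2.7] op 0.2
```

Call:
apply_moves(moves=[{"x": 0.013, "y": 0.003, "z": 0, "ax": -0.001, "ay": 0.003, "az": 0.001, "hand": 0}, {"x": 0.013, "y": 0.002, "z": 0, "ax": -0.001, "ay": 0.002, "az": 0.0005, "hand": 0}, {"x": 0.013, "y": 0.002, "z": 0, "ax": 0, "ay": 0.002, "az": 0.0005, "hand": 0}])

```text
time_s: 19.1
eef_pos: [0.5449, -0.2017, -0.006]
ee_rot: [0.991, 0.134, -0.003, -0.002]
ft_force: [-8.4, -2.8, 3.8]
opening: 0.0007
```

```bash
python3 sx.py
```

```text
t 19.1 X -116.4 lat 2.8 z -6.0 yaw -0.21 nose 7.6 rotvec(tool)err [-0.0021  0.0021 -0.0018] F [-8.8 -0.5  3.8] op 0.7
```

Call:
apply_moves(moves=[{"x": 0.012, "y": 0.006, "z": -0.001, "ax": -0.002, "ay": 0.002, "az": -0.001, "hand": 0}, {"x": 0.012, "y": 0.003, "z": -0.001, "ax": -0.001, "ay": 0.002, "az": -0.0005, "hand": 0}, {"x": 0.012, "y": 0.003, "z": 0, "ax": 0, "ay": 0.002, "az": 0, "hand": 0}])

```text
time_s: 19.4
eef_pos: [0.5496, -0.2012, -0.006]
ee_rot: [0.991, 0.136, -0.002, -0.001]
ft_force: [-9.2, -2.0, 5.7]
opening: 0.0004
```

```bash
python3 sx.py
python3 - <<'E'
from h import *
import cv2
im=env.camera("scene")[:,:,::-1];cv2.imwrite("pics/ps.png",cv2.resize(im[250:310,210:300],None,fx=8.8,fy=8.8,interpolation=cv2.INTER_CUBIC))
E
```

```text
t 19.4 X -111.8 lat 2.0 z -6.0 yaw 0.03 nose 12.2 rotvec(tool)err [-0.0016  0.0013  0.0003] F [-9.4  0.5  5.7] op 0.4
```

View pics/ps.png

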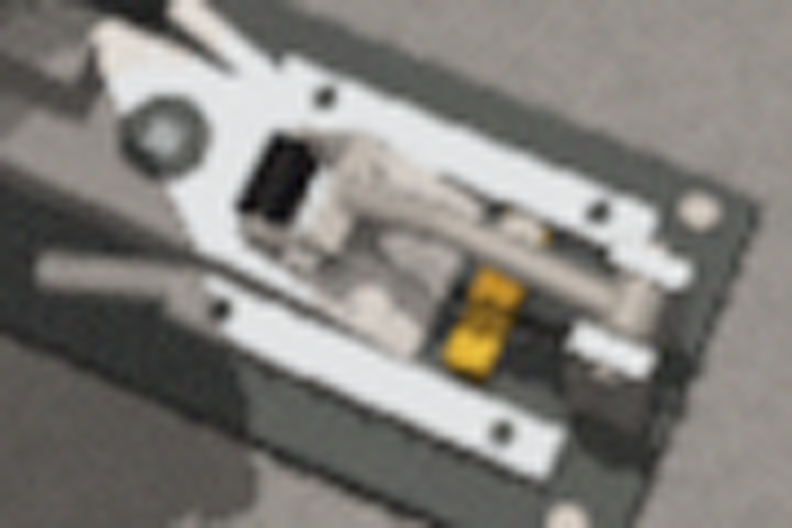

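The nose corner is at (415,358) and the backstop's front at (444,360), so about 7 mm is left. I'll use smaller steps from here.

Call:
apply_moves(moves=[{"x": 0.009, "y": 0.003, "z": -0.003, "ax": -0.001, "ay": 0.001, "az": 0, "hand": 0}, {"x": 0.01, "y": 0.002, "z": -0.001, "ax": -0.001, "ay": 0.001, "az": 0, "hand": 0}, {"x": 0.01, "y": 0.002, "z": -0.001, "ax": 0, "ay": 0.001, "az": 0, "hand": 0}])

```text
time_s: 19.75
eef_pos: [0.5555, -0.1999, -0.0054]
ee_rot: [0.991, 0.136, -0.001, -0.001]
ft_force: [-3.7, -1.2, -3.5]
opening: 0.0005
```

```bash
python3 sx.py
```

```text
t 19.75 X -105.8 lat 1.7 z -5.4 yaw 0.04 nose 18.2 rotvec(tool)err [-0.0012  0.0008  0.0003] F [-3.9 -0.2 -3.5] op 0.5
```

Call:
apply_moves(moves=[{"x": 0.01, "y": 0.002, "z": -0.002, "ax": -0.001, "ay": 0.0015, "az": 0, "hand": 0}, {"x": 0.01, "y": 0.002, "z": -0.001, "ax": 0, "ay": 0.001, "az": 0, "hand": 0}])

```text
time_s: 19.95
eef_pos: [0.558, -0.1992, -0.0053]
ee_rot: [0.991, 0.137, -0.002, -0.001]
ft_force: [-15.9, -6.6, 4.5]
opening: 0.0002
```

```bash
python3 sx.py
```

```text
t 19.95 X -103.1 lat 1.7 z -5.3 yaw 0.14 nose 20.9 rotvec(tool)err [-0.0013  0.0015  0.0011] F [-17.1  -2.    4.5] op 0.2
```

The force stepped to 17 N, of which roughly 5 N is sliding friction, at X = -103 against the predicted -104. That's the stop. I'll back off the force and look.

Call:
apply_moves(moves=[{"x": -0.006, "y": 0, "z": 0, "ax": 0, "ay": 0, "az": 0, "hand": 0}])

```text
time_s: 20.05
eef_pos: [0.5572, -0.1999, -0.0051]
ee_rot: [0.991, 0.137, -0.001, -0.001]
ft_force: [0.6, 0.8, 0.4]
opening: 0.0004
```

```bash
python3 sx.py
python3 - <<'E'
from h import *
import cv2
im=env.camera("scene")[:,:,::-1];cv2.imwrite("pics/qs.png",cv2.resize(im[250:310,210:300],None,fx=8.8,fy=8.8,interpolation=cv2.INTER_CUBIC))
E
```

```text
t 20.05 X -104.1 lat 1.2 z -5.1 yaw 0.14 nose 19.9 rotvec(tool)err [-0.0009  0.0009  0.0011] F [0.8 0.6 0.4] op 0.4
```

View pics/qs.png

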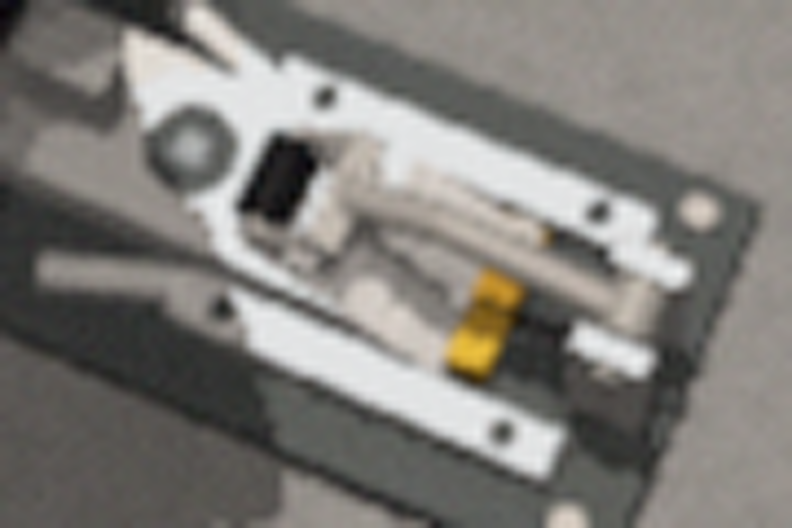

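Call:
apply_moves(moves=[{"x": 0.005, "y": 0, "z": 0, "ax": 0, "ay": 0, "az": 0, "hand": 0}, {"x": 0.006, "y": 0, "z": 0, "ax": 0, "ay": 0, "az": 0, "hand": 0}])

```text
time_s: 20.3
eef_pos: [0.558, -0.1999, -0.0048]
ee_rot: [0.99, 0.138, -0.003, -0.0]
ft_force: [-11.0, -6.0, 3.5]
opening: 0.0004
```

```bash
python3 sx.py
```

```text
t 20.3 X -103.4 lat 1.0 z -4.8 yaw 0.21 nose 20.6 rotvec(tool)err [-0.0008  0.003   0.0018] F [-12.2  -2.8   3.5] op 0.4
```

At 12 N the position is the same (X = -103.4), so it's firmly home. Withdrawing.

Call:
apply_moves(moves=[{"x": -0.03, "y": 0, "z": 0, "ax": 0, "ay": 0, "az": 0, "hand": 0}, {"x": -0.07, "y": 0, "z": 0, "ax": 0, "ay": 0, "az": 0, "hand": 0}, {"x": 0, "y": 0, "z": -0.12, "ax": 0, "ay": 0, "az": 0, "hand": 0}, {"x": 0, "y": 0, "z": -0.15, "ax": 0, "ay": 0, "az": 0, "hand": 0}, {"x": -0.05, "y": 0, "z": -0.15, "ax": 0, "ay": 0, "az": 0, "hand": 0}])

```text
time_s: 20.8
eef_pos: [0.5176, -0.2114, 0.1212]
ee_rot: [0.99, 0.138, -0.001, -0.001]
ft_force: [0.7, 0.3, 0.1]
opening: 0.0006
```

```bash
python3 sx.py
python3 - <<'E'
from h import *
import cv2
im=env.camera("scene")[:,:,::-1];cv2.imwrite("pics/rs.png",cv2.resize(im[250:310,210:300],None,fx=8.8,fy=8.8,interpolation=cv2.INTER_CUBIC))
im=env.camera("wrist")[:,:,::-1];cv2.imwrite("pics/rw.png",cv2.resize(im,None,fx=1.5,fy=1.5))
im=env.camera("side")[:,:,::-1];cv2.imwrite("pics/rd.png",cv2.resize(im[150:200,190:290],None,fx=8,fy=8,interpolation=cv2.INTER_CUBIC))
E
```

```text
t 20.8 X -145.4 lat 0.8 z 121.2 yaw 0.21 nose -21.4 rotvec(tool)err [-0.0015  0.0006  0.0017] F [0.8 0.1 0.1] op 0.6
```

View pics/rs.png

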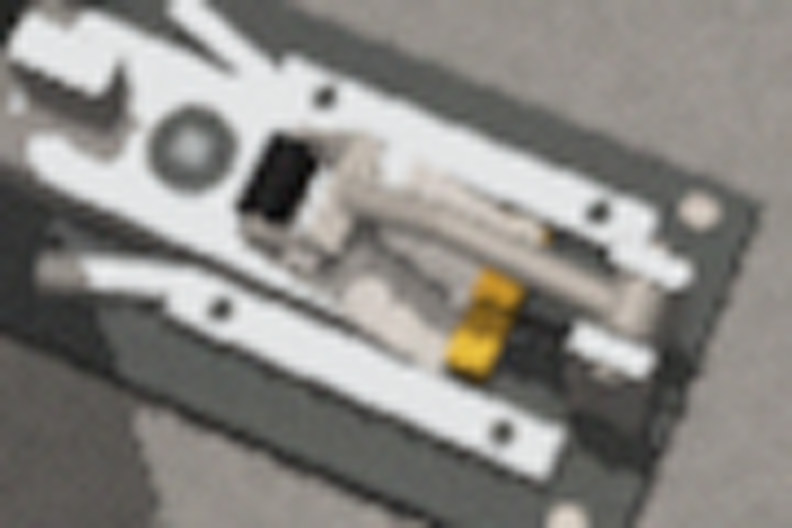

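View pics/rw.png

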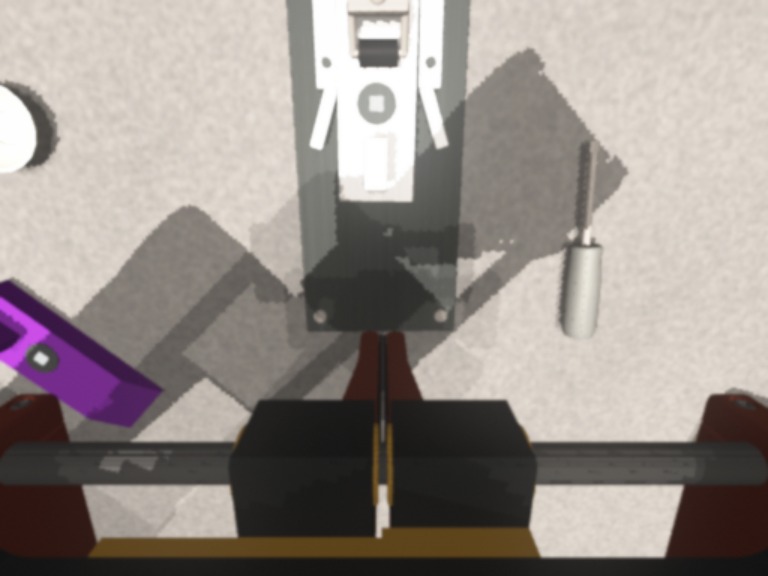

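View pics/rd.png

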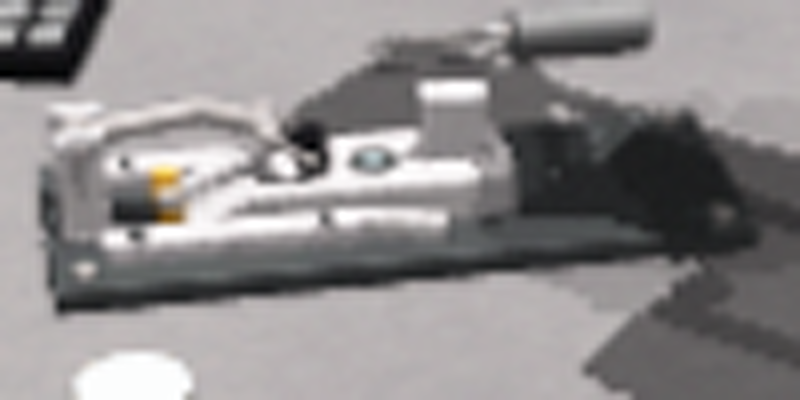

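The carrier is against the backstop in all views, the roller sits on its flat top and the arm is clear. The backstop's visible corner is where it was at the start, at scene column about 260.8. Handing in.

Call:
apply_moves(moves=[{"x": 0, "y": 0, "z": 0, "ax": 0, "ay": 0, "az": 0, "hand": 0}, {"x": 0, "y": 0, "z": 0, "ax": 0, "ay": 0, "az": 0, "hand": 0}])

```text
time_s: 21.15
eef_pos: [0.5197, -0.2129, 0.1228]
ee_rot: [0.991, 0.137, 0.003, 0.001]
ft_force: [0.7, -0.9, 0.1]
opening: 0.0006
```

```bash
python3 -c "
from rig import env
print(env.finish_job())"
```

```text
the job is handed in; nothing more can be done
None
```

The carrier is fully home: its nose is against the brass backstop, the roller holds it down on its flat top, and the arm is clear. I handed the job in at 21 s; `finish_job` gave no verdict.

I carried the bare aluminium carrier to the stage and slid it in by its handle until the roller was up on top. Then I let go and pushed its rear face with closed fingers up to the stop.

**Last checks**
- **At the stop:** the wrist force stepped up to about 17 N at first contact, including the sliding friction. A second push to 12 N ended at the same place, within 0.3 mm.
- **Backstop:** it appears unmoved. Its visible corner is in the same place in the scene pictures to within about half a pixel (about 1 mm).
- **After withdrawing:** the pictures show the carrier unchanged, and the wrist force is about zero.

**What went wrong or disagreed**
- **First grasp missed:** the fingers closed on air because they end about 27 mm higher than the reported TCP. I measured this from the pictures and corrected for it. The carrier did not move noticeably.
- **Pressing on the plate:** while the carrier was climbing under the roller, wrist tilt briefly pressed it on the plate with up to about 13 N. I relieved that each time.
- **Calibration:** the wrist and overhead views placed the stage about 3 mm apart along the channel, so I relied on feel for the final approach.
- **Other things on the bench:** I kept clear of them and saw no contact, but I did not measure each one again at the end.

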